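# Weigh a pipe flange on the stockroom balance

### The job

Find out what the flange on the balance weighs: slip steel weights over the spindle of the other pan until the pointer stands as near the level mark as these weights can bring it. The spindle is not quite centred on its pan, so feel for it; handle the balance gently, lowering each weight slowly until it rests, never pressing hard on the pan or dropping a weight onto it. At the end the weights used lie flat on the spindle with nothing else on that pan, unused ones stand upright on the table clear of the balance, and the flange and the other things are where they were.

Things in the scene. Friction and masses are not known exactly. Their poses are not given: they have to be found in the camera images.
- balance: two-pan balance, screwed down: grey base 130 x 330 x 35 mm, pans on stems above it, pointer and white plate (top 165 mm above the table) between them. Origin: centre of the underside; z up; y runs from the part pan (at y -115 mm) to the weight pan (at y +115 mm). Both pans stay horizontal as they move.
- pan_centre (a point): centre of the upper face of the weight pan, the 96 mm steel disc with the upright spindle. Moves with the pan: 115 mm above the table at its upper stop (where it starts), 100 mm when level, 85 mm at its lower stop. Load on pan and spindle must stay under 25 N, weights included, knocks too: make contact at some 20 mm/s at most. At the lower stop it gives no more.
- spindle_nominal (a point): where the top of the weight pan's spindle would be if centred, 62 mm above the pan. The spindle (steel, 12 mm thick, 62 mm tall, flat top, 1 mm chamfer) is clamped off centre: up to 5 mm in each of the balance's x and y directions, new every time, not measured. It slips only under a side push over about 8 N. Weight bores are 15 mm: 1.5 mm clearance all round.
- weight_pan (a joint): how far the weight pan is below its upper stop, m: 0 upper stop, 0.015 level (pointer at the centre mark), 0.030 lower stop; the part pan rises as much. Sprung at 150 N/m between the stops: 100 g of difference moves it 6.5 mm from level (below 0.015: weights too light), over 230 g puts it at a stop. Settles in about 1 s. Level to 4 mm is good enough.
- flange: the part to be weighed, a dark steel pipe flange 76 mm across and 30 mm high, lying on the part pan; mass unknown, 360 to 540 g. It stays on its pan. Origin: centre of the underside.
- part_pan_centre (a point): centre of the upper face of the part pan (116 mm disc without a spindle)
- weight_300: the largest steel weight, a flat disc 56 mm across and 14 mm thick with a round grip boss 30 mm across and 12 mm high on top (26 mm high in all) and a plain 15 mm bore right through; mass 300 g. It starts standing flat on the table, boss up. Origin: centre of the underside; z along the bore, up.
- weight_200: the middle steel weight, a flat disc 48 mm across and 11.5 mm thick with a round grip boss 30 mm across and 12 mm high on top (23.5 mm high in all) and a plain 15 mm bore right through; mass 200 g. It starts standing flat on the table, boss up. Origin: centre of the underside; z along the bore, up.
- weight_100: the smallest steel weight, a flat disc 39 mm across and 8 mm thick with a round grip boss 30 mm across and 12 mm high on top (20 mm high in all) and a plain 15 mm bore right through; mass 100 g. It starts standing flat on the table, boss up. Origin: centre of the underside; z along the bore, up.
- spacer: bystander: flat dark steel ring without a boss, 48 mm across, 10 mm high, among the weights; not a weight
- tape: bystander: cardboard tape core, 100 mm across, 24 mm high
- screwdriver: bystander: screwdriver lying on the table
- sprocket: bystander: toothed sprocket, 90 mm across, 12 mm high
- padlock: bystander: brass padlock lying flat, 20 mm high
- screw_jar: bystander: clear jar, 70 mm across, 90 mm high
- oil_can: bystander: plain can, 60 mm across, 170 mm high
Mind the look-alikes: they are no part of the job. What is shaped like the weight_300 but green or turquoise is not meant.

How it is judged:
By the outcome, as a careful person would: the job done as asked, in the order asked, and still so for the second after the job is handed in, with the robot touching nothing.
It also fails if it takes over 72 s, if anything falls off the work surface, if the arm or the gripper's body presses on something with over 40 N, if the wrist force passes 120 N, or if a joint passes its speed limit or range.

### The arm

A 6-joint arm with a two-finger parallel gripper is mounted at the origin on the work surface. World frame = base frame: x ahead of the robot, y to its left, z up, the work surface at z = 0. Lengths are in m, angles in rad, forces in N, time in s.
With the tool pointing down it reaches from about 0.3 to 0.875 m from the base axis. Payload 6.4 kg.
Tool frame: the origin (TCP) lies between the finger pads; the fingertips stand 22 mm ahead of it and the grasp point (between the pads) lies 3 mm ahead of it; z points along the fingers, y is the direction in which the jaws open and shut (so a half turn about z gives the same grasp; the last joint's range is limited). The gripper opens to 85 mm and grips with 20 to 120 N. Pads are 22 mm wide; open, the fingers measure 114 mm over their backs; the gripper's body (76 mm by 85 mm) begins 54 mm behind the grasp point. The pads swing forward as they close: fully open they stand 13 mm farther back than shut.
Start: joints at [1.129, 0.181, 1.607, -0, 1.354, -0.206], TCP at [0.134, 0.559, 0.253] pointing down, gripper open.
Joint ranges: [-2.99, 2.99], [-0.89, 2.07], [0.3, 2.58], [-1.14, 4.28], [0, 2.63], [-3.12, 3.12]. Speed limits (rad/s): [2.57, 2.57, 3.01, 3.14, 3.14, 3.14].

### API

Orientations are given as [roll, pitch, yaw] about the fixed x, y, z axes, in that order (R = Rz(yaw) Ry(pitch) Rx(roll)).
In Python, from plant import manip gives the robot as it stands.
- The arm moves only by the shell command python3 -m creep 'ROWS' [FORCE]. ROWS is JSON, a list of rows, each an object of numbers: "tx", "ty", "tz": the shift along the tool's x, y, z in m; "wx", "wy", "wz": the turn, a rotation vector about the tool's x, y, z in rad; "grip": the finger opening in m, from 0 to 0.0854. A call has 1 to 8 rows; each row is the pose to reach, as a shift and turn from the pose commanded when the call began, along the tool's axes at that moment; what a row does not reach only later rows make up. A row lasts 1/10 s, in which the tool goes at most 50 mm and 8.59 degrees, less where a joint would pass 70% of its speed; a pose out of reach is approached as far as the arm can. A call with a gripper value outside its range is refused whole. The fingers move at their own pace and stop on an object; FORCE is the grip in N (left out, the last holds). Time passes only in rows, so rows that repeat a pose let the fingers close. It gives the time, the measured TCP pose, the force and the opening at its end, in the units of the state.
- manip.read_state(): the state, without advancing time (a new reading comes with each control period).
- manip.capture(name): name is "side" or "top"; returns a dict with "img" (420x560x3 uint8, red, green, blue), "fovy" (degrees; the focal length in pixels is half the picture's height over the tangent of half this angle, whatever the lens; pixels are square), "cx", "cy" (the principal point, pixels), "k1" (the pictures are not rectified: a ray, as slopes to the right and down, at radius r is drawn at 1 + k1 r^2 times it, then the intrinsics apply), "cam_to_world" (4x4, takes a point from camera to world coordinates). Camera axes: x right, y down, z forward; pixel columns grow to the right and rows downward; lengths in m; the calibration is good to about 2 mm. A picture is of the moment at which its call begins. There is no depth.
- manip.sign_off(): hands the job in, once; it reports no verdict.
The state is a dict: "t": time; "joint_pos": joint angles; "joint_velocities": joint speeds; "effort": joint torques, N m; "position": TCP position; "orientation": TCP orientation; "ft_force": force on the tool from outside, world axes, zero at the start; "wrist_torque": the same for the moment, N m; "width": finger opening in m.
Only numpy, scipy, OpenCV 4.12 (cv2) and the standard library are available. Lean on these libraries where they do the work, as an engineer would, in place of code of your own. Each camera call takes 0.05 s, during which the arm holds its last target.

## Working session

There is one attempt and no reset: what is moved stays moved. The work goes in short steps, Python scripts to look and compute and a shell command to move; the robot and the scene stay as the last step left them, time stands still between calls to the robot, and variables do not carry over. Pictures are saved under pics/ and viewed, and the job is handed in when it is done.

```bash
ls; mkdir -p pics
python3 - <<'E'
from plant import manip
import cv2
s=manip.read_state()
print(s)
for n in("side","top"):
    c=manip.capture(n)
    cv2.imwrite(f"pics/{n}0.png",c["img"][:,:,::-1])
    print(n,c["fovy"],c["cx"],c["cy"],c["k1"],c["cam_to_world"])
E
```

```text
pics
{'t': 0.0, 'joint_pos': array([ 1.12868565e+00,  1.81538484e-01,  1.60801181e+00,  5.54472381e-06,
        1.35380260e+00, -2.06290787e-01]), 'joint_velocities': array([ 0.0005142 ,  0.00072156,  0.00046129, -0.00074   ,  0.00019102,
       -0.0013994 ]), 'effort': array([-3.04255582e-04, -4.44862890e+01, -3.51333797e+01, -2.46311065e-04,
        9.27161775e-03,  6.50989705e-06]), 'position': array([0.13409345, 0.55861419, 0.25238372]), 'orientation': array([-3.13987084e+00, -3.65849883e-04,  2.90577125e+00]), 'ft_force': array([-0.53420421, -0.46604143,  0.31733245]), 'wrist_torque': array([ 0.00515902, -0.03803416, -0.0353184 ]), 'width': 0.08555253668780705}
side 55.60076846676962 279.9017201652987 207.1186302456921 -0.09375196440375648 [[-0.98509029 -0.08758003  0.1480772   0.35751334]
 [-0.1718337   0.54283565 -0.82207216  0.88879614]
 [-0.00838448 -0.83525996 -0.54979133  0.78107042]
 [ 0.          0.          0.          1.        ]]
top 53.64995165546793 276.42370155091936 211.27933444105219 -0.04609163773235985 [[-0.01809935 -0.98134085  0.19142242  0.31267021]
 [-0.99965136  0.01408013 -0.02233614 -0.03839505]
 [ 0.01922412 -0.19175995 -0.98125356  1.29101405]
 [ 0.          0.          0.          1.        ]]
```

View pics/side0.png

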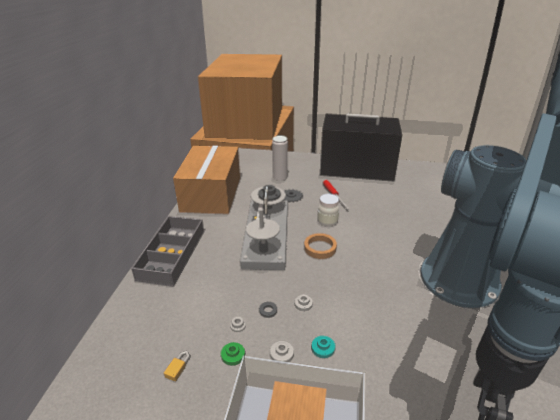

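View pics/top0.png

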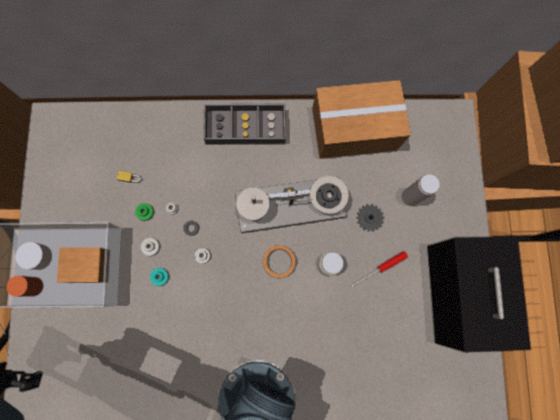

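```bash
cat > h.py <<'E'
from plant import manip
import cv2, numpy as np
def K(c):
    f=c["img"].shape[0]/2/np.tan(np.radians(c["fovy"])/2)
    return f
def proj(c,p):
    M=np.linalg.inv(c["cam_to_world"]); q=M[:3,:3]@np.asarray(p,float)+M[:3,3]
    a=q[:2]/q[2]; r2=a@a; a=a*(1+c["k1"]*r2); f=K(c)
    return np.array([f*a[0]+c["cx"],f*a[1]+c["cy"]])
def ray(c,uv):
    f=K(c); d=np.array([(uv[0]-c["cx"])/f,(uv[1]-c["cy"])/f]); a=d.copy()
    for _ in range(30): a=d/(1+c["k1"]*(a@a))
    v=c["cam_to_world"][:3,:3]@np.array([a[0],a[1],1]); return c["cam_to_world"][:3,3],v/np.linalg.norm(v)
def onz(c,uv,z):
    o,v=ray(c,uv); return o+v*(z-o[2])/v[2]
def tri(c1,u1,c2,u2):
    o1,v1=ray(c1,u1);o2,v2=ray(c2,u2)
    A=np.stack([v1,-v2],1); s=np.linalg.lstsq(A,o2-o1,rcond=None)[0]
    p,q=o1+s[0]*v1,o2+s[1]*v2
    return (p+q)/2,np.linalg.norm(p-q)
def crop(c,name,u0,v0,w,h,s):
    im=c["img"][v0:v0+h,u0:u0+w,::-1]
    cv2.imwrite("pics/"+name,cv2.resize(im,None,fx=s,fy=s,interpolation=cv2.INTER_CUBIC))
E
python3 - <<'E'
from h import *
t=manip.capture("top");s=manip.capture("side")
crop(t,"t1.png",110,160,130,130,4.5)
crop(t,"t2.png",225,165,135,75,5.9)
crop(s,"s1.png",190,280,170,90,4.7)
crop(s,"s2.png",225,170,80,110,5.4)
for n,uv in dict(w300=(150,247),w200=(203,256),w100=(171,209),sp=(191,228),g=(145,212),tq=(159,277)).items():
    p=onz(t,uv,.02); print(n,p.round(3),proj(s,p).round(0))
E
```

```text
w300 [0.455 0.322 0.02 ] [283. 347.]
w200 [0.425 0.159 0.02 ] [305. 297.]
w100 [0.573 0.261 0.02 ] [240. 320.]
sp [0.512 0.197 0.02 ] [269. 304.]
g [0.564 0.342 0.02 ] [235. 347.]
tq [0.363 0.291 0.02 ] [325. 341.]
```

```bash
python3 -c "
import cv2
a=cv2.imread('pics/t1.png');b=cv2.imread('pics/s1.png');print(a.shape,b.shape)"
```

```text
(585, 585, 3) (423, 799, 3)
```

View pics/t1.png

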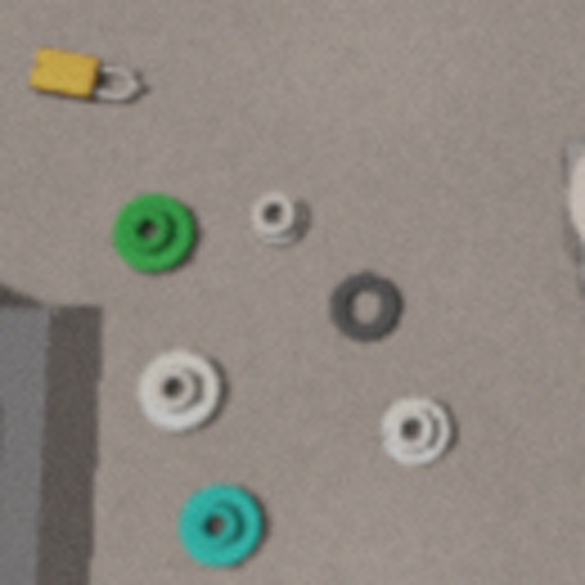

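View pics/t2.png

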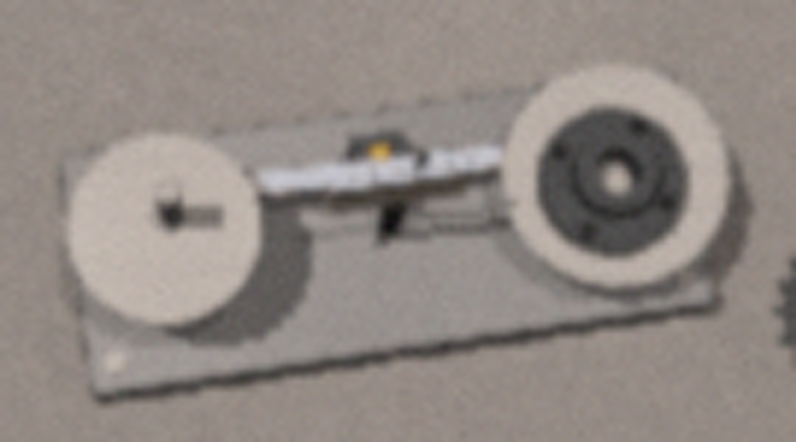

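View pics/s1.png

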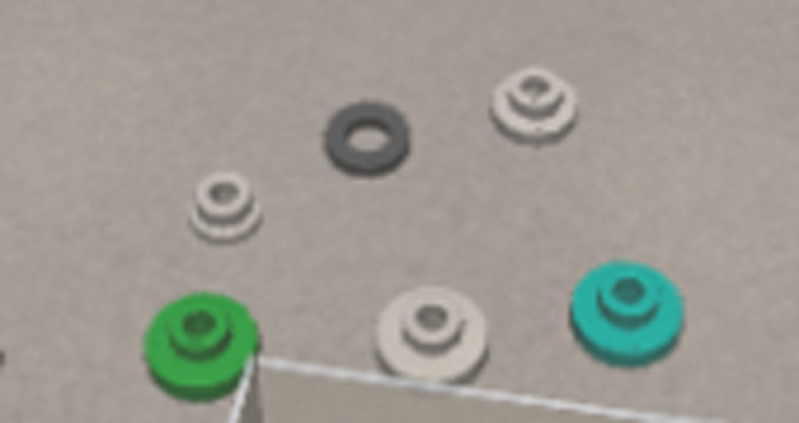

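View pics/s2.png

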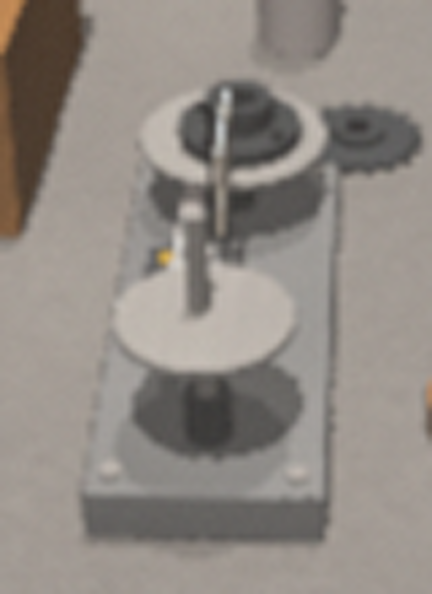

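Run:
```python
from h import *
t=manip.capture("top");s=manip.capture("side")
crop(t,"t3.png",230,182,50,42,14)
crop(s,"s3.png",240,195,50,55,10)
# weights: light blobs outlines by HSV in top
for n,(ut,us) in dict(w300=((148.2,246.2),(281.9,347.7)),w200=((201.3,255.6),(303.8,299.1)),w100=((170.9,207.3),(237.7,321.1))).items():
    p,e=tri(t,ut,s,us); z={'w300':.026,'w200':.0235,'w100':.02}[n]
    print(n,p.round(4),round(e,4),onz(t,ut,z).round(4),onz(s,us,z).round(4))
```

```text
w300 [0.4571 0.3268 0.0232] 0.0005 [0.4565 0.3259 0.026 ] [0.457  0.3288 0.026 ]
w200 [0.4269 0.1647 0.0181] 0.0012 [0.4258 0.1638 0.0235] [0.4271 0.1697 0.0235]
w100 [0.5786 0.2624 0.0162] 0.0004 [0.578  0.2616 0.02  ] [0.5772 0.2656 0.02  ]
```

View pics/t3.png

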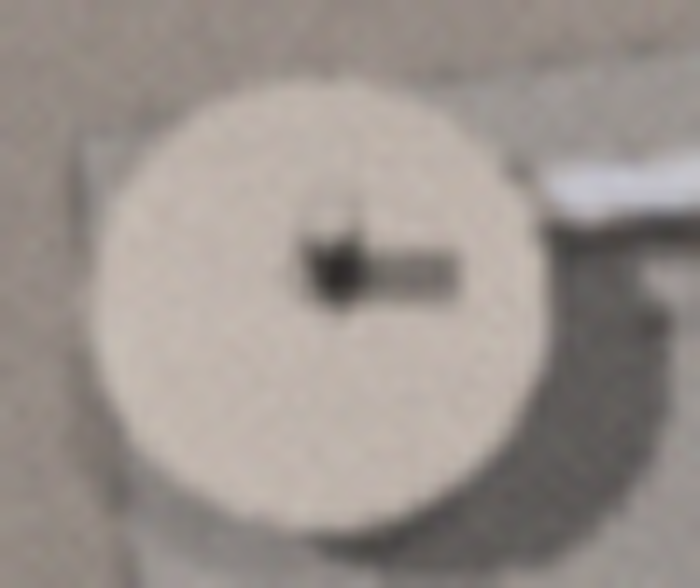

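View pics/s3.png

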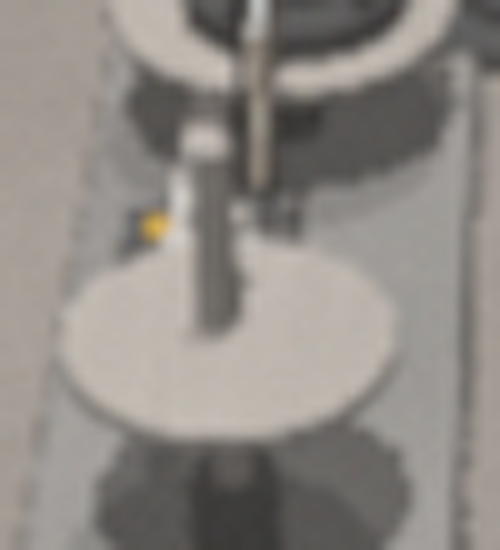

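Run:
```python
from h import *
t=manip.capture("top");s=manip.capture("side")
pt=lambda *a:np.array(a,float)
A=(252.5,203.3)
pan_t=onz(t,A,.115); 
print("pan top",pan_t)
# side ellipse extremes: project fit: left (62,335) right(397,335) bottom(235,438)
print("pan side",onz(s,((62+.5)/10-.5+240,(335+.5)/10-.5+195),.115), onz(s,((397.5)/10-.5+240,(335.5)/10-.5+195),.115), onz(s,((232.5)/10-.5+240,(440)/10-.5+195),.115))
print("part pan",onz(t,(328.6,194.2),.085))
for u,z in(((253.1,196.7),.177),): print("spindle top-cam",onz(t,u,z),"side",onz(s,(260.15,208.85),.177),tri(t,u,s,(260.15,208.85)))
# spindle base in top: bottom of dark patch (337,300)
print("base", onz(t,((335.5)/14-.5+230,(300.5)/14-.5+182),.115),onz(s,(217.5/10-.5+240,(330)/10-.5+195),.115))
```

```text
pan top [0.5666055  0.00365226 0.115     ]
pan side [0.61362348 0.0140777  0.115     ] [ 0.52028903 -0.00117966  0.115     ] [0.55629283 0.05322809 0.115     ]
part pan [ 0.59778196 -0.22299022  0.085     ]
spindle top-cam [ 5.71759956e-01 -3.41922033e-04  1.77000000e-01] side [0.57222231 0.00270445 0.177     ] (array([ 5.72594369e-01, -2.41154575e-04,  1.74931743e-01]), np.float64(0.0006905947196479949))
base [0.56756018 0.00085616 0.115     ] [0.57094179 0.00443056 0.115     ]
```

```bash
cat >> h.py <<'E'
from scipy.spatial.transform import Rotation as Ro
def rel(p,yaw=None,st=None):
    st=st or manip.read_state()
    R=Ro.from_euler('xyz',st["orientation"]); d=R.inv().apply(np.asarray(p)-st["position"])
    w=None
    if yaw is not None: w=(R.inv()*Ro.from_euler('xyz',[np.pi,0,yaw])).as_rotvec().round(4)
    print("t",round(st["t"],2),"pos",st["position"].round(4),"rpy",st["orientation"].round(4),"F",st["ft_force"].round(2),"w",round(st["width"],4),"j6",st["joint_pos"].round(2)[[0,5]])
    print("shift",d.round(4),"turn",w)
E
python3 -c "
from h import *
rel([.4568,.3265,.11],np.pi)"
```

```text
t 0.4 pos [0.1343 0.559  0.2531] rpy [-3.1413e+00 -1.0000e-04  2.9058e+00] F [-0.04  0.06 -0.46] w 0.0856 j6 [ 1.13 -0.21]
shift [-0.3679 -0.1507  0.1432] turn [-3.000e-04 -1.000e-04 -2.358e-01]
```

```bash
python3 -m creep '[{"tx":-0.044,"ty":-0.018,"tz":0.005,"wz":-0.05,"grip":0.05},{"tx":-0.09,"ty":-0.037,"tz":0.01,"wz":-0.1,"grip":0.05},{"tx":-0.135,"ty":-0.055,"tz":0.02,"wz":-0.15,"grip":0.05},{"tx":-0.18,"ty":-0.074,"tz":0.03,"wz":-0.2,"grip":0.05},{"tx":-0.225,"ty":-0.092,"tz":0.04,"wz":-0.236,"grip":0.05},{"tx":-0.27,"ty":-0.11,"tz":0.05,"wz":-0.236,"grip":0.05},{"tx":-0.31,"ty":-0.128,"tz":0.07,"wz":-0.236,"grip":0.05},{"tx":-0.345,"ty":-0.142,"tz":0.095,"wz":-0.236,"grip":0.05}]' 30; python3 -c "
from h import *
rel([.4568,.3265,.08],np.pi)"
```

```text
t 0.4 pos [0.1343 0.559  0.2531] rpy [-3.1413e+00 -1.0000e-04  2.9058e+00] F [-0.04  0.06 -0.46] w 0.0856 j6 [ 1.13 -0.21]
shift [-0.3679 -0.1507  0.1732] turn [-3.000e-04 -1.000e-04 -2.358e-01]validation failed for argument at $[0]...
```

```bash
python3 -m creep '[{"tx":-0.044,"ty":-0.018,"tz":0.005,"wx":0,"wy":0,"wz":-0.05,"grip":0.05}]' 30; python3 -m creep --help | head -30
```

```text
t: 0.5
position: [0.1703, 0.5334, 0.249]
orientation: [3.139, -0.001, 2.962]
ft_force: [1.5, -0.0, -0.0]
width: 0.0731invalid input: not JSON, or not a number
```

```bash
python3 -c "
from h import *
rel([.4568,.3265,.08],np.pi)"
```

```text
t 0.5 pos [0.1703 0.5334 0.249 ] rpy [ 3.1388e+00 -1.0000e-03  2.9621e+00] F [ 1.46 -0.03 -0.01] w 0.0731 j6 [ 1.05 -0.34]
shift [-0.319  -0.1529  0.1683] turn [ 0.0028 -0.0007 -0.1795]
```

```bash
python3 -m creep '[{"tx":-0.043,"ty":-0.02,"tz":0.01,"wx":0,"wy":0,"wz":-0.06,"grip":0.05},{"tx":-0.087,"ty":-0.041,"tz":0.02,"wx":0,"wy":0,"wz":-0.12,"grip":0.05},{"tx":-0.13,"ty":-0.062,"tz":0.03,"wx":0,"wy":0,"wz":-0.18,"grip":0.05},{"tx":-0.173,"ty":-0.083,"tz":0.045,"wx":0,"wy":0,"wz":-0.18,"grip":0.05},{"tx":-0.215,"ty":-0.103,"tz":0.06,"wx":0,"wy":0,"wz":-0.18,"grip":0.05},{"tx":-0.255,"ty":-0.122,"tz":0.08,"wx":0,"wy":0,"wz":-0.18,"grip":0.05},{"tx":-0.29,"ty":-0.139,"tz":0.11,"wx":0,"wy":0,"wz":-0.18,"grip":0.05},{"tx":-0.317,"ty":-0.152,"tz":0.15,"wx":0,"wy":0,"wz":-0.18,"grip":0.05}]' 30; python3 -c "
from h import *
rel([.4568,.3265,.06],np.pi)"
```

```text
t: 1.3
position: [0.46, 0.3224, 0.0993]
orientation: [3.14, 0.005, 3.134]
ft_force: [0.3, 0.4, 0.4]
width: 0.0498
t 1.3 pos [0.46   0.3224 0.0993] rpy [3.1397 0.005  3.1344] F [0.32 0.42 0.39] w 0.0498 j6 [ 0.4  -1.16]
shift [0.0034 0.004  0.0393] turn [ 0.0019  0.005  -0.0072]
```

```bash
python3 -m creep '[{"tx":0.003,"ty":0.004,"tz":0.02,"wx":0,"wy":0,"wz":-0.007,"grip":0.05},{"tx":0.003,"ty":0.004,"tz":0.02,"wx":0,"wy":0,"wz":-0.007,"grip":0.05}]' 30
python3 - <<'E'
from h import *
rel([.4568,.3265,.038],np.pi)
t=manip.capture("top");s=manip.capture("side")
crop(t,"t4.png",110,200,90,90,6)
crop(s,"s4.png",230,280,110,110,5.4)
E
```

```text
t: 1.5
position: [0.4514, 0.3257, 0.0748]
orientation: [-3.139, -0.007, 3.141]
ft_force: [-0.5, 0.0, 0.5]
width: 0.0501
t 1.5 pos [0.4514 0.3257 0.0748] rpy [-3.1389 -0.0067  3.141 ] F [-0.49  0.01  0.47] w 0.0501 j6 [ 0.41 -1.16]
shift [-0.0057  0.001   0.0367] turn [-0.0027 -0.0067 -0.0006]
```

View pics/t4.png

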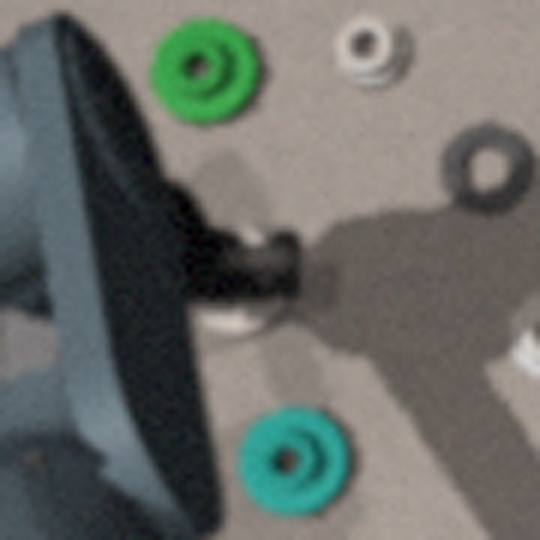

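View pics/s4.png

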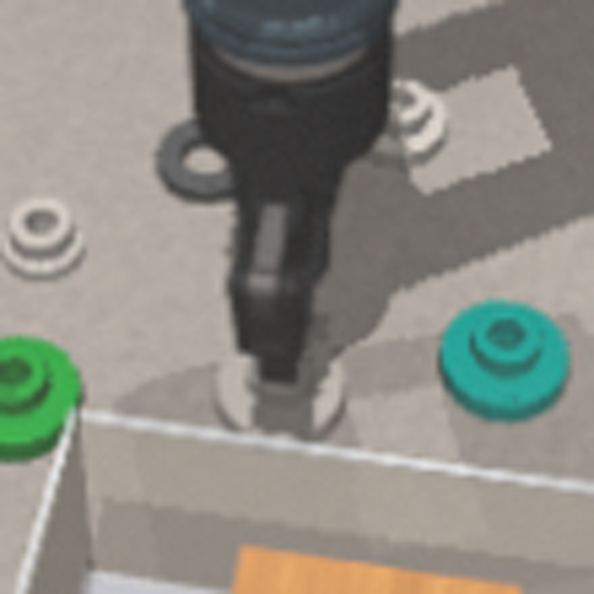

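```bash
python3 -c "
from h import *
rel([.4568,.3265,.038],np.pi)"
python3 -m creep '[{"tx":0,"ty":0,"tz":0.01,"wx":0,"wy":0,"wz":0,"grip":0.05},{"tx":0,"ty":0,"tz":0.02,"wx":0,"wy":0,"wz":0,"grip":0.05},{"tx":0,"ty":0,"tz":0.03,"wx":0,"wy":0,"wz":0,"grip":0.05},{"tx":0,"ty":0,"tz":0.035,"wx":0,"wy":0,"wz":0,"grip":0.045},{"tx":0,"ty":0,"tz":0.035,"wx":0,"wy":0,"wz":0,"grip":0.045}]' 30;python3 -c "
from h import *
rel([.4568,.3265,.038],np.pi)"
```

```text
t 1.6 pos [0.4532 0.3275 0.0785] rpy [-3.1414e+00 -6.0000e-04 -3.1402e+00] F [-0.06  0.4   0.57] w 0.0501 j6 [ 0.41 -1.16]
shift [-0.0036 -0.001   0.0405] turn [-0.0002 -0.0006  0.0014]
t: 2.1
position: [0.4525, 0.3272, 0.0422]
orientation: [-3.141, -0.002, -3.14]
ft_force: [-0.4, -0.5, -0.2]
width: 0.0449
t 2.1 pos [0.4525 0.3272 0.0422] rpy [-3.1408e+00 -1.8000e-03 -3.1401e+00] F [-0.36 -0.54 -0.21] w 0.0449 j6 [ 0.41 -1.16]
shift [-0.0043 -0.0007  0.0042] turn [-0.0008 -0.0018  0.0015]
```

```bash
python3 -m creep '[{"tx":-0.004,"ty":0,"tz":0.003,"wx":0,"wy":0,"wz":0,"grip":0.045},{"tx":-0.004,"ty":0,"tz":0.005,"wx":0,"wy":0,"wz":0,"grip":0.045},{"tx":-0.004,"ty":0,"tz":0.005,"wx":0,"wy":0,"wz":0,"grip":0.025},{"tx":-0.004,"ty":0,"tz":0.005,"wx":0,"wy":0,"wz":0,"grip":0.02},{"tx":-0.004,"ty":0,"tz":0.005,"wx":0,"wy":0,"wz":0,"grip":0.02}]' 20;python3 -c "
from h import *
rel([.4568,.3265,.038],np.pi)"
```

```text
t: 2.6
position: [0.4576, 0.3273, 0.0385]
orientation: [-3.142, 0.0, -3.14]
ft_force: [1.2, -1.0, -0.3]
width: 0.0285
t 2.6 pos [0.4576 0.3273 0.0385] rpy [-3.1416e+00  4.0000e-04 -3.1404e+00] F [ 1.16 -1.01 -0.28] w 0.0285 j6 [ 0.41 -1.16]
shift [ 0.0008 -0.0008  0.0005] turn [-0.      0.0004  0.0012]
```

```bash
python3 -m creep '[{"tx":0,"ty":0,"tz":0,"wx":0,"wy":0,"wz":0,"grip":0.045},{"tx":0,"ty":0,"tz":0,"wx":0,"wy":0,"wz":0,"grip":0.045},{"tx":0,"ty":0,"tz":-0.003,"wx":0,"wy":0,"wz":0.14,"grip":0.045},{"tx":0,"ty":0,"tz":-0.003,"wx":0,"wy":0,"wz":0.28,"grip":0.045},{"tx":0,"ty":0,"tz":-0.003,"wx":0,"wy":0,"wz":0.42,"grip":0.045},{"tx":0,"ty":0,"tz":-0.003,"wx":0,"wy":0,"wz":0.56,"grip":0.045},{"tx":0,"ty":0,"tz":-0.003,"wx":0,"wy":0,"wz":0.7,"grip":0.045},{"tx":0,"ty":0,"tz":-0.003,"wx":0,"wy":0,"wz":0.84,"grip":0.045}]' 20;
python3 -m creep '[{"tx":0,"ty":0,"tz":0,"wx":0,"wy":0,"wz":0.14,"grip":0.045},{"tx":0,"ty":0,"tz":0,"wx":0,"wy":0,"wz":0.28,"grip":0.045},{"tx":0,"ty":0,"tz":0,"wx":0,"wy":0,"wz":0.42,"grip":0.045},{"tx":0,"ty":0,"tz":0,"wx":0,"wy":0,"wz":0.56,"grip":0.045},{"tx":0,"ty":0,"tz":0,"wx":0,"wy":0,"wz":0.7,"grip":0.045},{"tx":0,"ty":0,"tz":0,"wx":0,"wy":0,"wz":0.73,"grip":0.045},{"tx":0,"ty":0,"tz":0,"wx":0,"wy":0,"wz":0.73,"grip":0.045}]' 20;
python3 -c "
from h import *
rel([.4576,.3273,.038],np.pi/2)"
```

```text
t: 3.4
position: [0.4573, 0.3275, 0.0414]
orientation: [3.141, -0.0, 2.297]
ft_force: [-0.7, 0.4, 0.4]
width: 0.0448
t: 4.1
position: [0.4573, 0.3275, 0.0413]
orientation: [-3.142, -0.0, 1.575]
ft_force: [0.7, -0.6, -0.3]
width: 0.045
t 4.1 pos [0.4573 0.3275 0.0413] rpy [-3.1416e+00 -1.0000e-04  1.5751e+00] F [ 0.68 -0.58 -0.28] w 0.045 j6 [0.41 0.41]
shift [-0.0002  0.0003  0.0033] turn [-0.     -0.0001  0.0043]
```

```bash
python3 -m creep '[{"tx":0,"ty":0,"tz":0.003,"wx":0,"wy":0,"wz":0.004,"grip":0.045},{"tx":0,"ty":0,"tz":0.003,"wx":0,"wy":0,"wz":0.004,"grip":0.025},{"tx":0,"ty":0,"tz":0.003,"wx":0,"wy":0,"wz":0.004,"grip":0.015},{"tx":0,"ty":0,"tz":0.003,"wx":0,"wy":0,"wz":0.004,"grip":0.015},{"tx":0,"ty":0,"tz":0.003,"wx":0,"wy":0,"wz":0.004,"grip":0.015},{"tx":0,"ty":0,"tz":-0.005,"wx":0,"wy":0,"wz":0.004,"grip":0.015},{"tx":0,"ty":0,"tz":-0.03,"wx":0,"wy":0,"wz":0.004,"grip":0.015},{"tx":0,"ty":0,"tz":-0.07,"wx":0,"wy":0,"wz":0.004,"grip":0.015}]' 40;
python3 -c "
from h import *
rel([.572,.001,.22],np.pi/2)"
```

```text
t: 4.9
position: [0.455, 0.3263, 0.1094]
orientation: [-3.135, 0.003, 1.569]
ft_force: [0.1, 0.4, -1.8]
width: 0.0278
t 4.9 pos [0.455  0.3263 0.1094] rpy [-3.1355e+00  2.6000e-03  1.5688e+00] F [ 0.1   0.42 -1.79] w 0.0278 j6 [0.41 0.41]
shift [-0.3254  0.117  -0.1104] turn [-0.0061  0.0026 -0.002 ]
```

```bash
python3 -m creep '[{"tx":-0.02,"ty":0.007,"tz":-0.035,"wx":0,"wy":0,"wz":0,"grip":0.015},{"tx":-0.05,"ty":0.017,"tz":-0.07,"wx":0,"wy":0,"wz":0,"grip":0.015},{"tx":-0.085,"ty":0.03,"tz":-0.1,"wx":0,"wy":0,"wz":0,"grip":0.015},{"tx":-0.128,"ty":0.045,"tz":-0.115,"wx":0,"wy":0,"wz":0,"grip":0.015},{"tx":-0.174,"ty":0.061,"tz":-0.124,"wx":0,"wy":0,"wz":0,"grip":0.015},{"tx":-0.22,"ty":0.077,"tz":-0.126,"wx":0,"wy":0,"wz":0,"grip":0.015},{"tx":-0.265,"ty":0.093,"tz":-0.126,"wx":0,"wy":0,"wz":0,"grip":0.015},{"tx":-0.3,"ty":0.106,"tz":-0.126,"wx":0,"wy":0,"wz":0,"grip":0.015}]' 40;
python3 -m creep '[{"tx":-0.018,"ty":0.006,"tz":0,"wx":0,"wy":0,"wz":0,"grip":0.015},{"tx":-0.026,"ty":0.009,"tz":0,"wx":0,"wy":0,"wz":0,"grip":0.015},{"tx":-0.026,"ty":0.009,"tz":0,"wx":0,"wy":0,"wz":0,"grip":0.015},{"tx":-0.026,"ty":0.009,"tz":0,"wx":0,"wy":0,"wz":0,"grip":0.015}]' 40;
python3 -c "
from h import *
rel([.5724,.0012,.22],np.pi/2)"
```

```text
t: 5.7
position: [0.5631, 0.0245, 0.2377]
orientation: [3.141, 0.0, 1.568]
ft_force: [0.6, 0.1, -3.3]
width: 0.0275
t: 6.1
position: [0.5712, 0.0022, 0.2371]
orientation: [-3.141, -0.001, 1.569]
ft_force: [-0.7, -0.8, -2.2]
width: 0.0274
t 6.1 pos [0.5712 0.0022 0.2371] rpy [-3.1408e+00 -7.0000e-04  1.5694e+00] F [-0.7  -0.77 -2.21] w 0.0274 j6 [-0.2 -0.2]
shift [-0.001   0.0012  0.0171] turn [-0.0008 -0.0007 -0.0014]
```

```bash
python3 -m creep '[{"tx":-0.001,"ty":0.001,"tz":0.006,"wx":0,"wy":0,"wz":0.0,"grip":0.015},{"tx":-0.001,"ty":0.001,"tz":0.012,"wx":0,"wy":0,"wz":0.0,"grip":0.015},{"tx":-0.001,"ty":0.001,"tz":0.016,"wx":0,"wy":0,"wz":0.0,"grip":0.015},{"tx":-0.001,"ty":0.001,"tz":0.016,"wx":0,"wy":0,"wz":0.0,"grip":0.015}]' 40
python3 - <<'E'
from h import *
rel([.5724,.0012,.213],np.pi/2)
t=manip.capture("top");s=manip.capture("side")
crop(s,"s5.png",225,150,80,100,5.4)
E
```

```text
t: 6.5
position: [0.572, 0.0008, 0.2201]
orientation: [-3.14, -0.0, 1.57]
ft_force: [0.1, 0.1, -3.3]
width: 0.0274
t 6.5 pos [0.572  0.0008 0.2201] rpy [-3.1395e+00 -5.0000e-04  1.5695e+00] F [ 0.13  0.14 -3.26] w 0.0274 j6 [-0.21 -0.2 ]
shift [0.0004 0.0004 0.0071] turn [-0.0021 -0.0005 -0.0013]
```

View pics/s5.png

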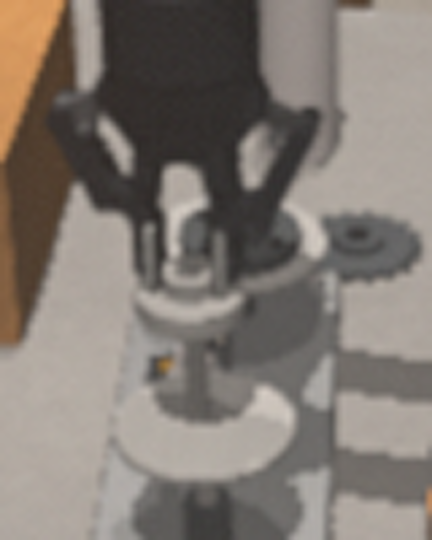

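```bash
python3 -m creep '[{"tx":0,"ty":0.0005,"tz":0.0015,"wx":0,"wy":0,"wz":0.0,"grip":0.015},{"tx":0,"ty":0.0005,"tz":0.003,"wx":0,"wy":0,"wz":0.0,"grip":0.015},{"tx":0,"ty":0.0005,"tz":0.0045,"wx":0,"wy":0,"wz":0.0,"grip":0.015},{"tx":0,"ty":0.0005,"tz":0.006,"wx":0,"wy":0,"wz":0.0,"grip":0.015},{"tx":0,"ty":0.0005,"tz":0.0075,"wx":0,"wy":0,"wz":0.0,"grip":0.015},{"tx":0,"ty":0.0005,"tz":0.009,"wx":0,"wy":0,"wz":0.0,"grip":0.015},{"tx":0,"ty":0.0005,"tz":0.009,"wx":0,"wy":0,"wz":0.0,"grip":0.015}]' 40
python3 - <<'E'
from h import *
rel([.5724,.0012,.213],np.pi/2)
t=manip.capture("top");s=manip.capture("side")
rel([.5724,.0012,.213],np.pi/2)
crop(s,"s6.png",225,150,80,100,5.4)
E
```

```text
t: 7.3
position: [0.5731, 0.0001, 0.212]
orientation: [-3.141, -0.0, 1.569]
ft_force: [-0.5, -0.3, -3.2]
width: 0.0274
t 7.3 pos [5.731e-01 1.000e-04 2.120e-01] rpy [-3.1411 -0.      1.5687] F [-0.53 -0.27 -3.23] w 0.0274 j6 [-0.21 -0.2 ]
shift [ 0.0011 -0.0007 -0.001 ] turn [-0.0005 -0.     -0.002 ]
t 7.4 pos [5.731e-01 1.000e-04 2.122e-01] rpy [-3.1413  0.      1.5688] F [-0.66 -0.71 -2.84] w 0.0269 j6 [-0.21 -0.2 ]
shift [ 0.0011 -0.0007 -0.0008] turn [-0.0003  0.     -0.002 ]
```

View pics/s6.png

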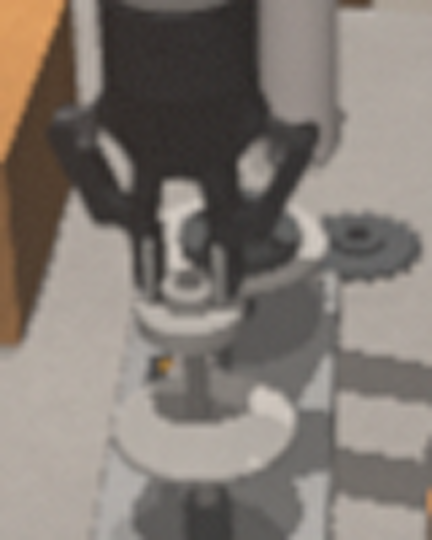

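```bash
python3 -m creep '[{"tx":0.0005,"ty":0,"tz":0.0015,"wx":0,"wy":0,"wz":0.0,"grip":0.015},{"tx":0.0005,"ty":0,"tz":0.003,"wx":0,"wy":0,"wz":0.0,"grip":0.015},{"tx":0.0005,"ty":0,"tz":0.0045,"wx":0,"wy":0,"wz":0.0,"grip":0.015},{"tx":0.0005,"ty":0,"tz":0.006,"wx":0,"wy":0,"wz":0.0,"grip":0.015},{"tx":0.0005,"ty":0,"tz":0.006,"wx":0,"wy":0,"wz":0.0,"grip":0.015}]' 40
python3 - <<'E'
from h import *
rel([.5724,.0012,.213],np.pi/2)
t=manip.capture("top");s=manip.capture("side")
rel([.5724,.0012,.213],np.pi/2)
crop(s,"s7.png",225,150,80,100,5.4)
E
```

```text
t: 7.9
position: [0.5731, 0.0006, 0.206]
orientation: [-3.141, 0.0, 1.569]
ft_force: [-0.8, -1.6, -4.5]
width: 0.0275
t 7.9 pos [0.5731 0.0006 0.206 ] rpy [-3.1411e+00  1.0000e-04  1.5687e+00] F [-0.79 -1.6  -4.46] w 0.0275 j6 [-0.21 -0.2 ]
shift [ 0.0006 -0.0007 -0.007 ] turn [-0.0005  0.0001 -0.0021]
t 8.0 pos [0.573  0.0006 0.206 ] rpy [-3.141   0.      1.5687] F [-0.78 -1.67 -3.8 ] w 0.0274 j6 [-0.21 -0.2 ]
shift [ 0.0006 -0.0006 -0.007 ] turn [-0.0006  0.     -0.0021]
```

View pics/s7.png

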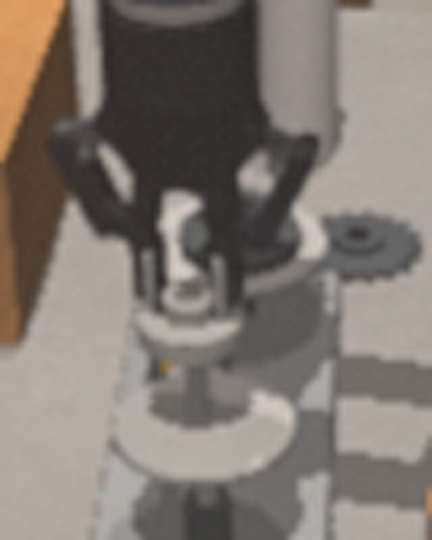

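```bash
python3 -m creep '[{"tx":-0.0008,"ty":-0.0004,"tz":0.001,"wx":0,"wy":0,"wz":0.0,"grip":0.015},{"tx":-0.0008,"ty":-0.0004,"tz":0.004,"wx":0,"wy":0,"wz":0.0,"grip":0.015},{"tx":-0.0008,"ty":-0.0004,"tz":0.008,"wx":0,"wy":0,"wz":0.0,"grip":0.015},{"tx":-0.0008,"ty":-0.0004,"tz":0.012,"wx":0,"wy":0,"wz":0.0,"grip":0.015},{"tx":-0.0008,"ty":-0.0004,"tz":0.016,"wx":0,"wy":0,"wz":0.0,"grip":0.015}]' 40
python3 - <<'E'
from h import *
rel([.573,.000,.155],np.pi/2)
E
```

```text
t: 8.5
position: [0.5729, -0.0, 0.1898]
orientation: [3.142, -0.0, 1.569]
ft_force: [-0.4, -0.0, -3.1]
width: 0.0272
t 8.5 pos [ 0.5729 -0.      0.1898] rpy [ 3.1415e+00 -2.0000e-04  1.5688e+00] F [-0.43 -0.02 -3.14] w 0.0272 j6 [-0.21 -0.21]
shift [-0.      0.0001  0.0348] turn [ 0.0001 -0.0002 -0.002 ]
```

```bash
python3 -m creep '[{"tx":0,"ty":0,"tz":0.005,"wx":0,"wy":0,"wz":0.0,"grip":0.015},{"tx":0,"ty":0,"tz":0.01,"wx":0,"wy":0,"wz":0.0,"grip":0.015},{"tx":0,"ty":0,"tz":0.015,"wx":0,"wy":0,"wz":0.0,"grip":0.015},{"tx":0,"ty":0,"tz":0.02,"wx":0,"wy":0,"wz":0.0,"grip":0.015},{"tx":0,"ty":0,"tz":0.025,"wx":0,"wy":0,"wz":0.0,"grip":0.015},{"tx":0,"ty":0,"tz":0.028,"wx":0,"wy":0,"wz":0.0,"grip":0.015},{"tx":0,"ty":0,"tz":0.029,"wx":0,"wy":0,"wz":0.0,"grip":0.015}]' 40
python3 - <<'E'
from h import *
rel([.573,.000,.153],np.pi/2)
E
```

```text
t: 9.2
position: [0.5726, -0.0001, 0.1608]
orientation: [-3.141, -0.0, 1.569]
ft_force: [-0.6, 0.4, -2.3]
width: 0.0274
t 9.2 pos [ 5.726e-01 -1.000e-04  1.608e-01] rpy [-3.1409e+00 -2.0000e-04  1.5688e+00] F [-0.6   0.45 -2.31] w 0.0274 j6 [-0.21 -0.21]
shift [0.0001 0.0004 0.0078] turn [-0.0007 -0.0002 -0.002 ]
```

```bash
python3 -m creep '[{"tx":0,"ty":0,"tz":0.0015,"wx":0,"wy":0,"wz":0.0,"grip":0.015},{"tx":0,"ty":0,"tz":0.003,"wx":0,"wy":0,"wz":0.0,"grip":0.015},{"tx":0,"ty":0,"tz":0.0045,"wx":0,"wy":0,"wz":0.0,"grip":0.015},{"tx":0,"ty":0,"tz":0.006,"wx":0,"wy":0,"wz":0.0,"grip":0.015},{"tx":0,"ty":0,"tz":0.0075,"wx":0,"wy":0,"wz":0.0,"grip":0.015},{"tx":0,"ty":0,"tz":0.009,"wx":0,"wy":0,"wz":0.0,"grip":0.015},{"tx":0,"ty":0,"tz":0.0105,"wx":0,"wy":0,"wz":0.0,"grip":0.015},{"tx":0,"ty":0,"tz":0.0105,"wx":0,"wy":0,"wz":0.0,"grip":0.015}]' 40
python3 - <<'E'
from h import *
rel([.573,.000,.153],np.pi/2)
t=manip.capture("top");s=manip.capture("side")
rel([.573,.000,.153],np.pi/2)
crop(s,"s8.png",225,150,80,100,5.4)
E
```

```text
t: 10.0
position: [0.5728, -0.0001, 0.1508]
orientation: [3.142, 0.0, 1.569]
ft_force: [-1.3, 0.5, -1.6]
width: 0.0271
t 10.0 pos [ 5.728e-01 -1.000e-04  1.508e-01] rpy [3.1415 0.     1.5688] F [-1.35  0.46 -1.61] w 0.0271 j6 [-0.21 -0.21]
shift [ 0.0001  0.0002 -0.0022] turn [ 0.     0.    -0.002]
t 10.1 pos [ 5.729e-01 -1.000e-04  1.509e-01] rpy [3.1415 0.     1.5688] F [-0.96 -0.55 -0.87] w 0.0275 j6 [-0.21 -0.21]
shift [ 0.0001  0.0001 -0.0021] turn [ 0.0001  0.     -0.002 ]
```

View pics/s8.png

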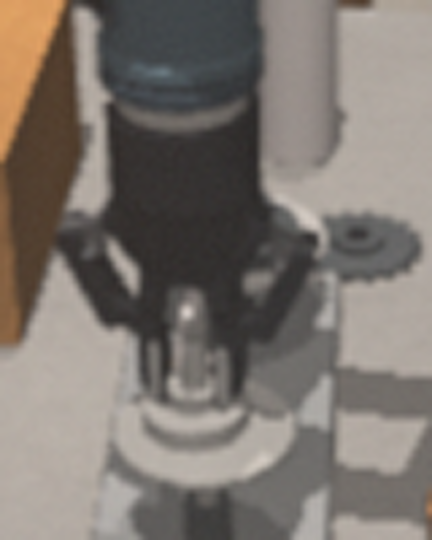

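```bash
python3 -m creep '[{"tx":0,"ty":-0.0003,"tz":0.0012,"wx":0,"wy":0,"wz":0.0,"grip":0.015},{"tx":0,"ty":-0.0003,"tz":0.0024,"wx":0,"wy":0,"wz":0.0,"grip":0.015},{"tx":0,"ty":-0.0003,"tz":0.0036,"wx":0,"wy":0,"wz":0.0,"grip":0.015},{"tx":0,"ty":-0.0003,"tz":0.0048,"wx":0,"wy":0,"wz":0.0,"grip":0.015},{"tx":0,"ty":-0.0003,"tz":0.006,"wx":0,"wy":0,"wz":0.0,"grip":0.015},{"tx":0,"ty":-0.0003,"tz":0.006,"wx":0,"wy":0,"wz":0.0,"grip":0.015}]' 40
python3 - <<'E'
from h import *
rel([.573,.000,.153],np.pi/2)
t=manip.capture("top");s=manip.capture("side")
rel([.573,.000,.153],np.pi/2)
s=manip.capture("side")
rel([.573,.000,.153],np.pi/2)
E
```

```text
t: 10.7
position: [0.5728, -0.0002, 0.1448]
orientation: [3.141, 0.0, 1.569]
ft_force: [1.0, 0.1, -0.5]
width: 0.0275
t 10.7 pos [ 5.728e-01 -2.000e-04  1.448e-01] rpy [3.1410e+00 1.0000e-04 1.5687e+00] F [ 1.04  0.13 -0.51] w 0.0275 j6 [-0.21 -0.21]
shift [ 0.0002  0.0002 -0.0082] turn [ 0.0006  0.0001 -0.0021]
t 10.8 pos [ 5.728e-01 -2.000e-04  1.449e-01] rpy [3.1410e+00 1.0000e-04 1.5688e+00] F [1.7  0.99 1.02] w 0.0276 j6 [-0.21 -0.21]
shift [ 0.0002  0.0002 -0.0081] turn [ 0.0006  0.0001 -0.002 ]
t 10.85 pos [ 5.728e-01 -1.000e-04  1.449e-01] rpy [3.1410e+00 1.0000e-04 1.5688e+00] F [1.26 0.22 0.4 ] w 0.0272 j6 [-0.21 -0.21]
shift [ 0.0001  0.0002 -0.0081] turn [ 0.0006  0.0001 -0.002 ]
```

```bash
python3 -m creep '[{"tx":0,"ty":0,"tz":0,"wx":0,"wy":0,"wz":0.0,"grip":0.032},{"tx":0,"ty":0,"tz":0,"wx":0,"wy":0,"wz":0.0,"grip":0.045},{"tx":0,"ty":0,"tz":0,"wx":0,"wy":0,"wz":0.0,"grip":0.045},{"tx":0,"ty":0,"tz":-0.01,"wx":0,"wy":0,"wz":0.0,"grip":0.045},{"tx":0,"ty":0,"tz":-0.04,"wx":0,"wy":0,"wz":0.0,"grip":0.045},{"tx":0,"ty":0,"tz":-0.08,"wx":0,"wy":0,"wz":0.0,"grip":0.045}]' 40
python3 - <<'E'
from h import *
rel([.573,.000,.153],np.pi/2)
t=manip.capture("top");s=manip.capture("side")
crop(s,"s9.png",225,150,80,100,5.4)
crop(t,"t9.png",225,165,135,75,5.9)
E
```

```text
t: 11.45
position: [0.5711, 0.0001, 0.2243]
orientation: [-3.137, -0.001, 1.569]
ft_force: [0.8, -0.2, 0.6]
width: 0.0451
t 11.45 pos [5.711e-01 1.000e-04 2.243e-01] rpy [-3.1372e+00 -9.0000e-04  1.5687e+00] F [ 0.75 -0.18  0.64] w 0.0451 j6 [-0.21 -0.21]
shift [-0.0002  0.0022  0.0712] turn [-0.0044 -0.0009 -0.0021]
```

View pics/s9.png

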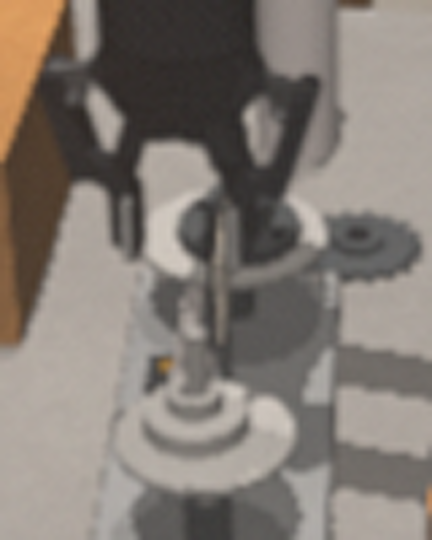

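View pics/t9.png

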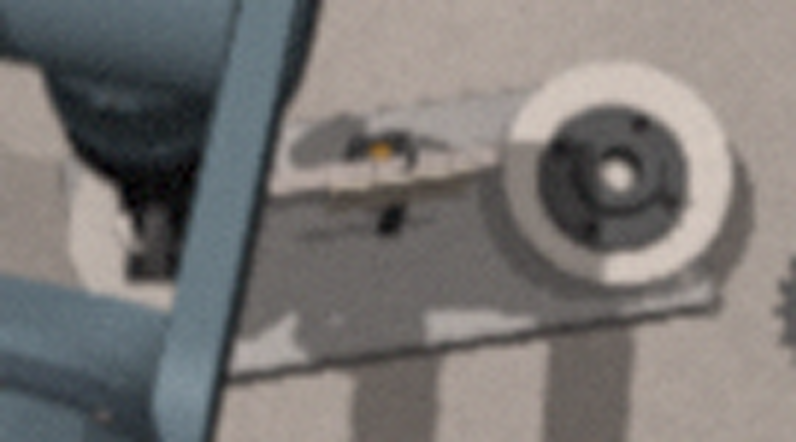

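```bash
python3 -m creep '[{"tx":0.03,"ty":0,"tz":-0.02,"wx":0,"wy":0,"wz":0.0,"grip":0.05},{"tx":0.07,"ty":0,"tz":-0.02,"wx":0,"wy":0,"wz":0.0,"grip":0.05},{"tx":0.115,"ty":0,"tz":-0.02,"wx":0,"wy":0,"wz":0.0,"grip":0.05},{"tx":0.16,"ty":0,"tz":-0.01,"wx":0,"wy":0,"wz":0.0,"grip":0.05},{"tx":0.205,"ty":0,"tz":0.01,"wx":0,"wy":0,"wz":0.0,"grip":0.05},{"tx":0.235,"ty":0,"tz":0.04,"wx":0,"wy":0,"wz":0.0,"grip":0.05},{"tx":0.235,"ty":0,"tz":0.04,"wx":0,"wy":0,"wz":0.0,"grip":0.05}]' 20
python3 - <<'E'
from h import *
rel([.578,.2636,.06],np.pi/2)
t=manip.capture("top");s=manip.capture("side")
crop(s,"s10.png",225,160,80,100,5.4)
crop(s,"s10b.png",240,195,50,55,10)
crop(t,"t10.png",225,165,135,75,5.9)
E
```

```text
t: 12.25
position: [0.5695, 0.2381, 0.1802]
orientation: [-3.134, 0.0, 1.573]
ft_force: [-0.8, 0.7, -0.6]
width: 0.0501
t 12.25 pos [0.5695 0.2381 0.1802] rpy [-3.1341e+00  5.0000e-04  1.5732e+00] F [-0.8   0.67 -0.61] w 0.0501 j6 [0.2 0.2]
shift [0.0255 0.0094 0.1202] turn [-0.0075  0.0005  0.0024]
```

View pics/s10b.png

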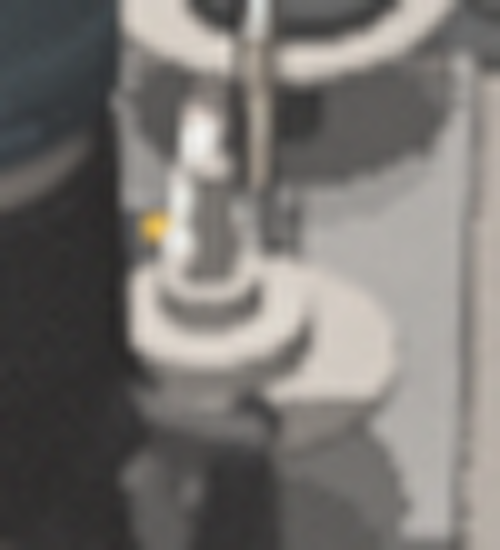

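View pics/t10.png

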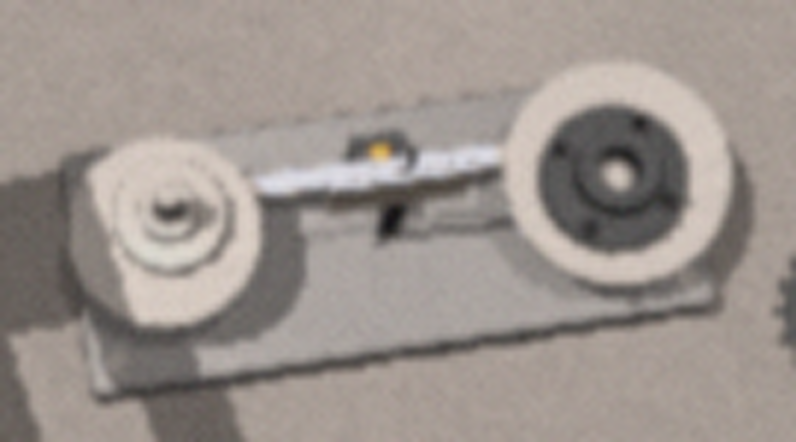

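```bash
cat > d.py <<'E'
from h import *
s=manip.capture("side"); t=manip.capture("top")
a=cv2.imread("pics/side0.png",0).astype(np.float32); b=cv2.cvtColor(s["img"],cv2.COLOR_RGB2GRAY).astype(np.float32)
c=s
p0=proj(c,(.598,-.222,.085));
for d in (.004,.008,.015): print(d,(proj(c,(.598,-.222,.085+d))-p0).round(2))
# template match right half of flange+part pan, rows variable
def tm(u0,v0,u1,v1,m=6,up=8):
    A=cv2.resize(a[v0:v1,u0:u1],None,fx=up,fy=up,interpolation=cv2.INTER_CUBIC)
    B=cv2.resize(b[v0-m:v1+m,u0-m:u1+m],None,fx=up,fy=up,interpolation=cv2.INTER_CUBIC)
    r=cv2.matchTemplate(B,A,cv2.TM_CCOEFF_NORMED); _,mx,_,l=cv2.minMaxLoc(r)
    return (l[0]/up-m,l[1]/up-m,round(mx,3))
print("part pan right",tm(266,183,288,206),"flange",tm(268,186,282,196))
print("pan edge right",tm(270,225,284,240))
print("ref base",tm(255,255,286,270),proj(c,p0*0+0) if 0 else '')
q=proj(c,(.567,.0,.115)); print("wpan dz",[(proj(c,(.567,0,.115-d))-q).round(2) for d in(.005,.01,.015,.02)])
E
python3 d.py
```

```text
0.004 [-0.03 -1.02]
0.008 [-0.06 -2.05]
0.015 [-0.11 -3.85]
part pan right (0.0, -1.5, 0.958) flange (0.0, -1.75, 0.992)
pan edge right (1.375, -1.0, 0.86)
ref base (0.125, 0.625, 0.383) 
wpan dz [array([0.06, 1.42]), array([0.11, 2.84]), array([0.17, 4.25]), array([0.22, 5.65])]
```

Run:
```python
from h import *
rel([.578,.2636,.032],np.pi/2)
t=manip.capture("top")
crop(t,"t11.png",130,170,90,80,6.5)
```

```text
t 12.45 pos [0.5738 0.2341 0.186 ] rpy [3.1399e+00 1.0000e-04 1.5681e+00] F [ 0.32  0.05 -0.15] w 0.05 j6 [0.2 0.2]
shift [0.0295 0.0038 0.154 ] turn [ 0.0017  0.0001 -0.0027]
```

View pics/t11.png

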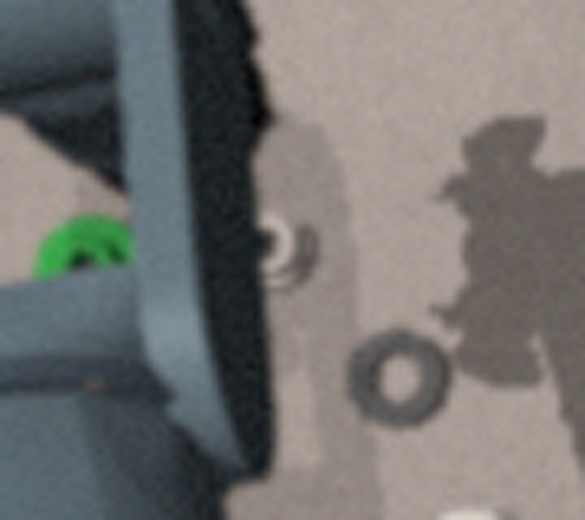

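```bash
python3 -m creep '[{"tx":0.015,"ty":0.003,"tz":0.03,"wx":0,"wy":0,"wz":0,"grip":0.05},{"tx":0.029,"ty":0.005,"tz":0.065,"wx":0,"wy":0,"wz":0,"grip":0.05},{"tx":0.029,"ty":0.005,"tz":0.1,"wx":0,"wy":0,"wz":0,"grip":0.05},{"tx":0.029,"ty":0.005,"tz":0.12,"wx":0,"wy":0,"wz":0,"grip":0.05},{"tx":0.029,"ty":0.005,"tz":0.13,"wx":0,"wy":0,"wz":0,"grip":0.05},{"tx":0.029,"ty":0.005,"tz":0.13,"wx":0,"wy":0,"wz":0,"grip":0.05},{"tx":0.029,"ty":0.005,"tz":0.13,"wx":0,"wy":0,"wz":0,"grip":0.05}]' 20
python3 - <<'E'
from h import *
rel([.578,.2636,.032],np.pi/2)
s=manip.capture("side")
crop(s,"s11.png",200,270,90,80,6.5)
E
```

```text
t: 13.2
position: [0.5795, 0.2635, 0.0566]
orientation: [3.139, -0.001, 1.568]
ft_force: [0.7, -0.6, 0.4]
width: 0.0498
t 13.2 pos [0.5795 0.2635 0.0566] rpy [ 3.1390e+00 -6.0000e-04  1.5678e+00] F [ 0.73 -0.59  0.44] w 0.0498 j6 [0.24 0.24]
shift [ 0.0001 -0.0016  0.0246] turn [ 0.0026 -0.0006 -0.003 ]
```

View pics/s11.png

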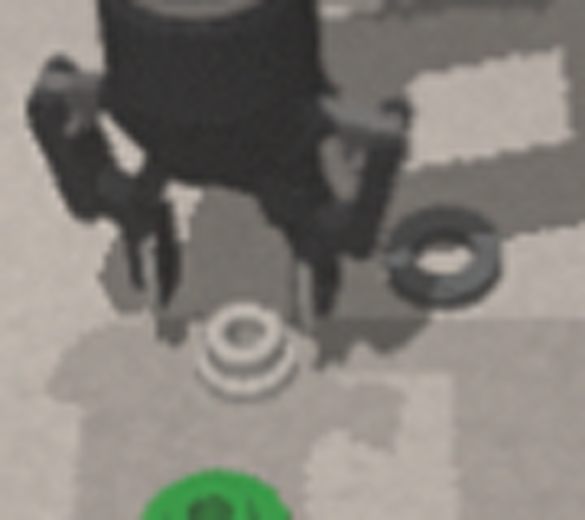

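```bash
python3 -m creep '[{"tx":0,"ty":-0.001,"tz":0.01,"wx":0,"wy":0,"wz":0,"grip":0.045},{"tx":0,"ty":-0.001,"tz":0.02,"wx":0,"wy":0,"wz":0,"grip":0.045},{"tx":0,"ty":-0.001,"tz":0.024,"wx":0,"wy":0,"wz":0,"grip":0.045},{"tx":0,"ty":-0.001,"tz":0.024,"wx":0,"wy":0,"wz":0,"grip":0.045},{"tx":0,"ty":-0.001,"tz":0.024,"wx":0,"wy":0,"wz":0,"grip":0.025},{"tx":0,"ty":-0.001,"tz":0.024,"wx":0,"wy":0,"wz":0,"grip":0.02},{"tx":0,"ty":-0.001,"tz":0.024,"wx":0,"wy":0,"wz":0,"grip":0.02}]' 20
python3 - <<'E'
from h import *
rel([.578,.2636,.032],np.pi)
E
```

```text
t: 13.95
position: [0.5772, 0.2639, 0.031]
orientation: [3.141, -0.0, 1.569]
ft_force: [0.4, 0.4, -0.9]
width: 0.0292
t 13.95 pos [0.5772 0.2639 0.031 ] rpy [ 3.1413e+00 -1.0000e-04  1.5689e+00] F [ 0.36  0.43 -0.86] w 0.0292 j6 [0.24 0.24]
shift [-0.0003  0.0008 -0.001 ] turn [ 3.0000e-04  2.0000e-04 -1.5727e+00]
```

```bash
python3 -m creep '[{"tx":0,"ty":0,"tz":-0.001,"wx":0,"wy":0,"wz":0,"grip":0.045},{"tx":0,"ty":0,"tz":-0.001,"wx":0,"wy":0,"wz":0,"grip":0.045},{"tx":0,"ty":0,"tz":-0.003,"wx":0,"wy":0,"wz":-0.14,"grip":0.045},{"tx":0,"ty":0,"tz":-0.003,"wx":0,"wy":0,"wz":-0.28,"grip":0.045},{"tx":0,"ty":0,"tz":-0.003,"wx":0,"wy":0,"wz":-0.42,"grip":0.045},{"tx":0,"ty":0,"tz":-0.003,"wx":0,"wy":0,"wz":-0.56,"grip":0.045},{"tx":0,"ty":0,"tz":-0.003,"wx":0,"wy":0,"wz":-0.7,"grip":0.045},{"tx":0,"ty":0,"tz":-0.003,"wx":0,"wy":0,"wz":-0.84,"grip":0.045}]' 20;
python3 -m creep '[{"tx":0,"ty":0,"tz":0,"wx":0,"wy":0,"wz":-0.14,"grip":0.045},{"tx":0,"ty":0,"tz":0,"wx":0,"wy":0,"wz":-0.28,"grip":0.045},{"tx":0,"ty":0,"tz":0,"wx":0,"wy":0,"wz":-0.42,"grip":0.045},{"tx":0,"ty":0,"tz":0,"wx":0,"wy":0,"wz":-0.56,"grip":0.045},{"tx":0,"ty":0,"tz":0,"wx":0,"wy":0,"wz":-0.7,"grip":0.045},{"tx":0,"ty":0,"tz":0.0015,"wx":0,"wy":0,"wz":-0.73,"grip":0.045},{"tx":0,"ty":0,"tz":0.0015,"wx":0,"wy":0,"wz":-0.73,"grip":0.045}]' 20;
python3 -c "
from h import *
rel([.5773,.2639,.032],np.pi)"
```

```text
t: 14.75
position: [0.5772, 0.2639, 0.034]
orientation: [3.141, 0.0, 2.415]
ft_force: [-0.5, -0.3, -0.6]
width: 0.0446
t: 15.45
position: [0.577, 0.2638, 0.0322]
orientation: [-3.142, -0.0, 3.136]
ft_force: [-0.2, 1.1, 0.3]
width: 0.0451
t 15.45 pos [0.577  0.2638 0.0322] rpy [-3.1416e+00 -2.0000e-04  3.1365e+00] F [-0.17  1.05  0.27] w 0.0451 j6 [ 0.24 -1.32]
shift [-0.0003  0.0001  0.0002] turn [-0.     -0.0002 -0.0051]
```

```bash
python3 -m creep '[{"tx":0,"ty":0,"tz":0,"wx":0,"wy":0,"wz":-0.005,"grip":0.025},{"tx":0,"ty":0,"tz":0,"wx":0,"wy":0,"wz":-0.005,"grip":0.015},{"tx":0,"ty":0,"tz":0,"wx":0,"wy":0,"wz":-0.005,"grip":0.015},{"tx":0,"ty":0,"tz":0,"wx":0,"wy":0,"wz":-0.005,"grip":0.015},{"tx":0,"ty":0,"tz":-0.01,"wx":0,"wy":0,"wz":-0.005,"grip":0.015},{"tx":0,"ty":0,"tz":-0.04,"wx":0,"wy":0,"wz":-0.005,"grip":0.015},{"tx":0,"ty":0,"tz":-0.08,"wx":0,"wy":0,"wz":-0.005,"grip":0.015},{"tx":0,"ty":0,"tz":-0.12,"wx":0,"wy":0,"wz":-0.005,"grip":0.015}]' 40;
python3 -c "
from h import *
rel([.5729,0,.225],np.pi/2)
s=manip.capture('side')
crop(s,'s12.png',200,230,90,100,5.5)"
```

```text
t: 16.25
position: [0.5764, 0.2637, 0.1532]
orientation: [-3.141, -0.002, -3.14]
ft_force: [1.2, 0.1, -1.4]
width: 0.0277
t 16.25 pos [0.5764 0.2637 0.1532] rpy [-3.1413e+00 -1.6000e-03 -3.1396e+00] F [ 1.2   0.13 -1.44] w 0.0277 j6 [ 0.24 -1.33]
shift [ 0.0041 -0.2637 -0.0717] turn [-1.5000e-03 -1.0000e-03  1.5728e+00]
```

View pics/s12.png

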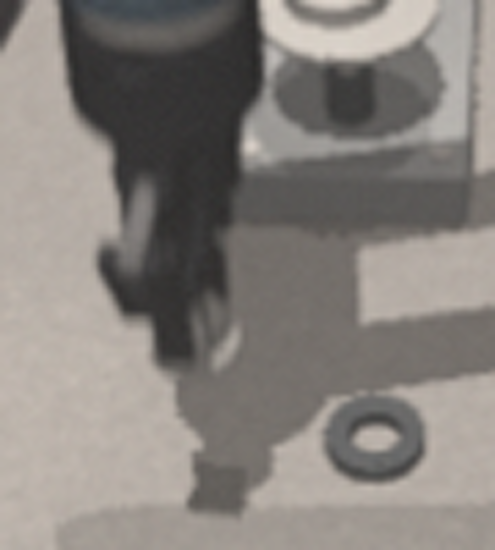

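```bash
python3 -m creep '[{"tx":0,"ty":-0.015,"tz":-0.035,"wx":0,"wy":0,"wz":0.13,"grip":0.015},{"tx":0,"ty":-0.04,"tz":-0.07,"wx":0,"wy":0,"wz":0.27,"grip":0.015},{"tx":0.001,"ty":-0.07,"tz":-0.075,"wx":0,"wy":0,"wz":0.41,"grip":0.015},{"tx":0.002,"ty":-0.1,"tz":-0.075,"wx":0,"wy":0,"wz":0.55,"grip":0.015},{"tx":0.003,"ty":-0.13,"tz":-0.075,"wx":0,"wy":0,"wz":0.69,"grip":0.015},{"tx":0.004,"ty":-0.16,"tz":-0.075,"wx":0,"wy":0,"wz":0.83,"grip":0.015},{"tx":0.004,"ty":-0.19,"tz":-0.075,"wx":0,"wy":0,"wz":0.97,"grip":0.015},{"tx":0.004,"ty":-0.22,"tz":-0.075,"wx":0,"wy":0,"wz":1.11,"grip":0.015}]' 40;
python3 -c "
from h import *
rel([.5729,0,.225],np.pi/2)"
```

```text
t: 17.1
position: [0.5733, 0.0427, 0.2275]
orientation: [3.141, 0.0, 2.028]
ft_force: [0.3, 0.3, -1.0]
width: 0.0279
t 17.1 pos [0.5733 0.0427 0.2275] rpy [3.1414e+00 2.0000e-04 2.0279e+00] F [ 0.28  0.25 -1.  ] w 0.0279 j6 [-0.13 -0.59]
shift [-0.0381 -0.0192  0.0025] turn [3.000e-04 1.000e-04 4.571e-01]
```

```bash
python3 -m creep '[{"tx":-0.012,"ty":-0.006,"tz":0,"wx":0,"wy":0,"wz":0.13,"grip":0.015},{"tx":-0.026,"ty":-0.013,"tz":0,"wx":0,"wy":0,"wz":0.27,"grip":0.015},{"tx":-0.038,"ty":-0.019,"tz":0,"wx":0,"wy":0,"wz":0.4,"grip":0.015},{"tx":-0.038,"ty":-0.019,"tz":0,"wx":0,"wy":0,"wz":0.456,"grip":0.015},{"tx":-0.038,"ty":-0.019,"tz":0,"wx":0,"wy":0,"wz":0.456,"grip":0.015},{"tx":-0.038,"ty":-0.019,"tz":0,"wx":0,"wy":0,"wz":0.456,"grip":0.015}]' 40;
python3 -c "
from h import *
rel([.5729,0,.21],np.pi/2)
manip.capture('side')
rel([.5729,0,.21],np.pi/2)
"
```

```text
t: 17.7
position: [0.5734, 0.0015, 0.2273]
orientation: [3.142, -0.0, 1.579]
ft_force: [-0.6, 0.1, -1.2]
width: 0.0279
t 17.7 pos [0.5734 0.0015 0.2273] rpy [ 3.1416e+00 -1.0000e-04  1.5794e+00] F [-0.62  0.09 -1.23] w 0.0279 j6 [-0.2  -0.21]
shift [-0.0015 -0.0005  0.0173] turn [ 0.     -0.0001  0.0086]
t 17.75 pos [0.5734 0.0017 0.2273] rpy [-3.1416e+00 -1.0000e-04  1.5796e+00] F [-0.56  0.5  -0.65] w 0.0281 j6 [-0.2  -0.21]
shift [-0.0016 -0.0005  0.0173] turn [-0.     -0.0001  0.0088]
```

```bash
python3 -m creep '[{"tx":-0.0016,"ty":-0.0005,"tz":0.006,"wx":0,"wy":0,"wz":0.009,"grip":0.015},{"tx":-0.0016,"ty":-0.0005,"tz":0.012,"wx":0,"wy":0,"wz":0.009,"grip":0.015},{"tx":-0.0016,"ty":-0.0005,"tz":0.016,"wx":0,"wy":0,"wz":0.009,"grip":0.015},{"tx":-0.0016,"ty":-0.0005,"tz":0.018,"wx":0,"wy":0,"wz":0.009,"grip":0.015},{"tx":-0.0016,"ty":-0.0005,"tz":0.018,"wx":0,"wy":0,"wz":0.009,"grip":0.015}]' 40;
python3 -c "
from h import *
rel([.5729,0,.21],np.pi/2)
"
python3 -m creep '[{"tx":0,"ty":0,"tz":0.0015,"wx":0,"wy":0,"wz":0.0,"grip":0.015},{"tx":0,"ty":0,"tz":0.003,"wx":0,"wy":0,"wz":0.0,"grip":0.015},{"tx":0,"ty":0,"tz":0.0045,"wx":0,"wy":0,"wz":0.0,"grip":0.015},{"tx":0,"ty":0,"tz":0.006,"wx":0,"wy":0,"wz":0.0,"grip":0.015},{"tx":0,"ty":0,"tz":0.0075,"wx":0,"wy":0,"wz":0.0,"grip":0.015},{"tx":0,"ty":0,"tz":0.009,"wx":0,"wy":0,"wz":0.0,"grip":0.015},{"tx":0,"ty":0,"tz":0.0105,"wx":0,"wy":0,"wz":0.0,"grip":0.015},{"tx":0,"ty":0,"tz":0.0105,"wx":0,"wy":0,"wz":0.0,"grip":0.015}]' 40
python3 - <<'E'
from h import *
rel([.5729,.0,.2],np.pi/2)
s=manip.capture("side")
rel([.5729,.0,.2],np.pi/2)
crop(s,"s13.png",225,150,80,100,5.4)
E
```

```text
t: 18.25
position: [0.5727, -0.0001, 0.2087]
orientation: [-3.141, -0.0, 1.569]
ft_force: [-0.1, 0.1, -0.3]
width: 0.0275
t 18.25 pos [ 5.727e-01 -1.000e-04  2.087e-01] rpy [-3.1406e+00 -2.0000e-04  1.5690e+00] F [-0.1   0.15 -0.35] w 0.0275 j6 [-0.21 -0.21]
shift [ 0.0001  0.0002 -0.0013] turn [-0.001  -0.0002 -0.0018]
t: 19.05
position: [0.5729, -0.0002, 0.1985]
orientation: [-3.141, -0.0, 1.569]
ft_force: [0.3, -0.1, -1.1]
width: 0.028
t 19.05 pos [ 5.729e-01 -2.000e-04  1.985e-01] rpy [-3.1411e+00 -1.0000e-04  1.5688e+00] F [ 0.35 -0.09 -1.13] w 0.028 j6 [-0.21 -0.21]
shift [ 0.0002  0.     -0.0015] turn [-0.0005 -0.0001 -0.002 ]
t 19.1 pos [ 5.729e-01 -2.000e-04  1.986e-01] rpy [-3.1413 -0.      1.5688] F [-0.06  0.06 -1.45] w 0.0278 j6 [-0.21 -0.21]
shift [ 0.0002 -0.     -0.0014] turn [-0.0003 -0.     -0.002 ]
```

View pics/s13.png

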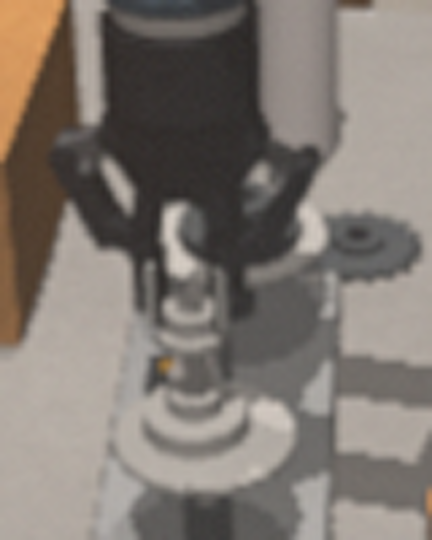

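```bash
python3 -m creep '[{"tx":0,"ty":0,"tz":0.004,"wx":0,"wy":0,"wz":0.0,"grip":0.015},{"tx":0,"ty":0,"tz":0.009,"wx":0,"wy":0,"wz":0.0,"grip":0.015},{"tx":0,"ty":0,"tz":0.014,"wx":0,"wy":0,"wz":0.0,"grip":0.015},{"tx":0,"ty":0,"tz":0.019,"wx":0,"wy":0,"wz":0.0,"grip":0.015},{"tx":0,"ty":0,"tz":0.023,"wx":0,"wy":0,"wz":0.0,"grip":0.015},{"tx":0,"ty":0,"tz":0.0245,"wx":0,"wy":0,"wz":0.0,"grip":0.015},{"tx":0,"ty":0,"tz":0.0255,"wx":0,"wy":0,"wz":0.0,"grip":0.015}]' 40
python3 - <<'E'
from h import *
rel([.5729,.0,.16],np.pi/2)
E
python3 -m creep '[{"tx":0,"ty":0,"tz":0.0015,"wx":0,"wy":0,"wz":0.0,"grip":0.015},{"tx":0,"ty":0,"tz":0.003,"wx":0,"wy":0,"wz":0.0,"grip":0.015},{"tx":0,"ty":0,"tz":0.0045,"wx":0,"wy":0,"wz":0.0,"grip":0.015},{"tx":0,"ty":0,"tz":0.006,"wx":0,"wy":0,"wz":0.0,"grip":0.015},{"tx":0,"ty":0,"tz":0.0075,"wx":0,"wy":0,"wz":0.0,"grip":0.015},{"tx":0,"ty":0,"tz":0.009,"wx":0,"wy":0,"wz":0.0,"grip":0.015},{"tx":0,"ty":0,"tz":0.0105,"wx":0,"wy":0,"wz":0.0,"grip":0.015},{"tx":0,"ty":0,"tz":0.0105,"wx":0,"wy":0,"wz":0.0,"grip":0.015}]' 40
python3 - <<'E'
from h import *
rel([.5729,.0,.16],np.pi/2)
s=manip.capture("side")
rel([.5729,.0,.16],np.pi/2)
s=manip.capture("side")
rel([.5729,.0,.16],np.pi/2)
crop(s,"s14.png",225,150,80,100,5.4)
E
```

```text
t: 19.8
position: [0.573, -0.0002, 0.173]
orientation: [-3.141, -0.0, 1.569]
ft_force: [-0.9, 0.9, -1.2]
width: 0.0276
t 19.8 pos [ 5.73e-01 -2.00e-04  1.73e-01] rpy [-3.1413e+00 -1.0000e-04  1.5688e+00] F [-0.9   0.86 -1.25] w 0.0276 j6 [-0.21 -0.21]
shift [ 0.0002 -0.0001  0.013 ] turn [-0.0003 -0.0001 -0.002 ]
t: 20.6
position: [0.573, -0.0002, 0.1626]
orientation: [-3.141, -0.0, 1.569]
ft_force: [0.0, 0.3, -1.0]
width: 0.0281
t 20.6 pos [ 5.730e-01 -2.000e-04  1.626e-01] rpy [-3.1414 -0.      1.5688] F [ 0.02  0.32 -1.04] w 0.0281 j6 [-0.21 -0.21]
shift [ 0.0002 -0.0001  0.0026] turn [-0.0002 -0.     -0.002 ]
t 20.65 pos [ 5.730e-01 -2.000e-04  1.627e-01] rpy [-3.1414 -0.      1.5688] F [-1.24  0.07 -0.15] w 0.028 j6 [-0.21 -0.21]
shift [ 0.0002 -0.0001  0.0027] turn [-0.0002 -0.     -0.0019]
t 20.7 pos [ 5.730e-01 -2.000e-04  1.628e-01] rpy [-3.1415 -0.      1.5688] F [-0.3   0.08 -0.84] w 0.0283 j6 [-0.21 -0.21]
shift [ 0.0002 -0.0001  0.0028] turn [-0.0001 -0.     -0.002 ]
```

View pics/s14.png

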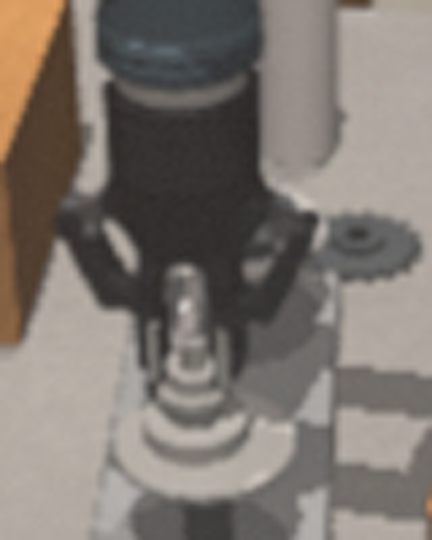

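```bash
python3 -m creep '[{"tx":0,"ty":0,"tz":0.001,"wx":0,"wy":0,"wz":0.0,"grip":0.015},{"tx":0,"ty":0,"tz":0.002,"wx":0,"wy":0,"wz":0.0,"grip":0.015},{"tx":0,"ty":0,"tz":0.003,"wx":0,"wy":0,"wz":0.0,"grip":0.015},{"tx":0,"ty":0,"tz":0.004,"wx":0,"wy":0,"wz":0.0,"grip":0.015},{"tx":0,"ty":0,"tz":0.004,"wx":0,"wy":0,"wz":0.0,"grip":0.015},{"tx":0,"ty":0,"tz":0.004,"wx":0,"wy":0,"wz":0.0,"grip":0.015}]' 40
python3 - <<'E'
from h import *
rel([.5729,.0,.16],np.pi/2)
s=manip.capture("side")
rel([.5729,.0,.16],np.pi/2)
s=manip.capture("side")
rel([.5729,.0,.16],np.pi/2)
crop(s,"s15.png",235,190,55,60,10)
E
python3 d.py
```

```text
t: 21.3
position: [0.5731, -0.0002, 0.1588]
orientation: [3.142, -0.0, 1.569]
ft_force: [-0.1, 1.1, -0.0]
width: 0.0279
t 21.3 pos [ 5.731e-01 -2.000e-04  1.588e-01] rpy [ 3.1415 -0.      1.5688] F [-0.15  1.08 -0.02] w 0.0279 j6 [-0.21 -0.21]
shift [ 0.0002 -0.0002 -0.0012] turn [ 0.0001 -0.     -0.002 ]
t 21.35 pos [ 5.731e-01 -2.000e-04  1.588e-01] rpy [3.1416 0.     1.5688] F [-1.   -0.23  0.13] w 0.0282 j6 [-0.21 -0.21]
shift [ 0.0002 -0.0002 -0.0012] turn [ 0.     0.    -0.002]
t 21.4 pos [ 5.731e-01 -2.000e-04  1.589e-01] rpy [3.1415 0.     1.5688] F [ 0.24  0.94 -0.28] w 0.028 j6 [-0.21 -0.21]
shift [ 0.0002 -0.0002 -0.0011] turn [ 0.0001  0.     -0.002 ]
0.004 [-0.03 -1.02]
0.008 [-0.06 -2.05]
0.015 [-0.11 -3.85]
part pan right (0.0, -3.875, 0.516) flange (-1.125, -4.625, 0.935)
pan edge right (-0.25, 5.375, 0.791)
ref base (-0.125, 0.25, 0.95) 
wpan dz [array([0.06, 1.42]), array([0.11, 2.84]), array([0.17, 4.25]), array([0.22, 5.65])]
```

View pics/s15.png

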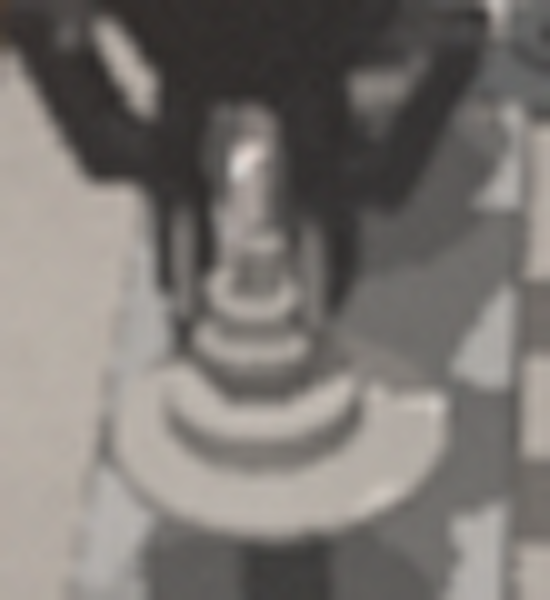

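```bash
python3 -m creep '[{"tx":0,"ty":0,"tz":0,"wx":0,"wy":0,"wz":0.0,"grip":0.032},{"tx":0,"ty":0,"tz":0,"wx":0,"wy":0,"wz":0.0,"grip":0.045},{"tx":0,"ty":0,"tz":0,"wx":0,"wy":0,"wz":0.0,"grip":0.045},{"tx":0,"ty":0,"tz":-0.01,"wx":0,"wy":0,"wz":0.0,"grip":0.045},{"tx":0,"ty":0,"tz":-0.04,"wx":0,"wy":0,"wz":0.0,"grip":0.045},{"tx":0,"ty":0,"tz":-0.08,"wx":0,"wy":0,"wz":0.0,"grip":0.045}]' 40;
python3 -m creep '[{"tx":0.03,"ty":-0.01,"tz":-0.02,"wx":0,"wy":0,"wz":0.0,"grip":0.05},{"tx":0.07,"ty":-0.02,"tz":-0.02,"wx":0,"wy":0,"wz":0.0,"grip":0.05},{"tx":0.115,"ty":-0.03,"tz":-0.02,"wx":0,"wy":0,"wz":0.0,"grip":0.05},{"tx":0.16,"ty":-0.04,"tz":-0.02,"wx":0,"wy":0,"wz":0.0,"grip":0.05},{"tx":0.205,"ty":-0.05,"tz":-0.02,"wx":0,"wy":0,"wz":0.0,"grip":0.05},{"tx":0.25,"ty":-0.06,"tz":-0.02,"wx":0,"wy":0,"wz":0.0,"grip":0.05},{"tx":0.295,"ty":-0.06,"tz":-0.02,"wx":0,"wy":0,"wz":0.0,"grip":0.05},{"tx":0.32,"ty":-0.06,"tz":-0.02,"wx":0,"wy":0,"wz":0.0,"grip":0.05}]' 20
python3 - <<'E'
from h import *
rel([.578,.2636,.06],np.pi/2)
s=manip.capture("side");t=manip.capture("top")
crop(s,"s16.png",225,160,80,100,5.4)
crop(t,"t16.png",225,165,135,75,5.9)
E
python3 d.py
```

```text
t: 22.1
position: [0.5717, 0.0, 0.2383]
orientation: [-3.137, -0.001, 1.569]
ft_force: [0.8, -0.5, 1.2]
width: 0.0453
t: 22.9
position: [0.5129, 0.3232, 0.2599]
orientation: [3.14, -0.001, 1.571]
ft_force: [-0.3, -0.2, -0.1]
width: 0.0501
t 22.9 pos [0.5129 0.3232 0.2599] rpy [ 3.1405e+00 -1.2000e-03  1.5713e+00] F [-0.27 -0.24 -0.1 ] w 0.0501 j6 [0.37 0.37]
shift [-0.0599  0.0649  0.1999] turn [ 0.0011 -0.0012  0.0005]
0.004 [-0.03 -1.02]
0.008 [-0.06 -2.05]
0.015 [-0.11 -3.85]
part pan right (0.125, -3.25, 0.74) flange (-0.25, -3.375, 0.978)
pan edge right (6.0, -0.875, 0.727)
ref base (6.0, 6.0, 0.033) 
wpan dz [array([0.06, 1.42]), array([0.11, 2.84]), array([0.17, 4.25]), array([0.22, 5.65])]
```

View pics/s16.png

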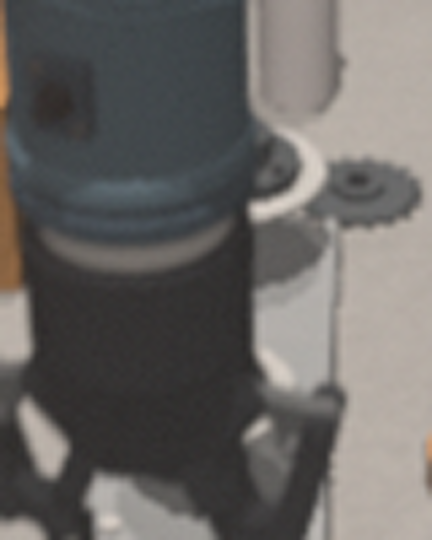

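View pics/t16.png

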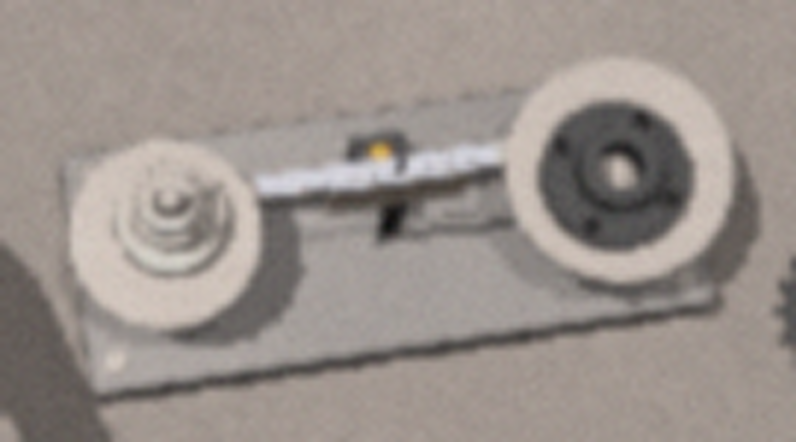

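```bash
python3 -m creep '[{"tx":0.01,"ty":-0.045,"tz":0,"wx":0,"wy":0,"wz":0.0,"grip":0.05},{"tx":0.02,"ty":-0.09,"tz":0,"wx":0,"wy":0,"wz":0.0,"grip":0.05},{"tx":0.03,"ty":-0.135,"tz":0,"wx":0,"wy":0,"wz":0.0,"grip":0.05},{"tx":0.04,"ty":-0.18,"tz":0,"wx":0,"wy":0,"wz":0.0,"grip":0.05},{"tx":0.05,"ty":-0.22,"tz":0,"wx":0,"wy":0,"wz":0.0,"grip":0.05},{"tx":0.06,"ty":-0.25,"tz":0,"wx":0,"wy":0,"wz":0.0,"grip":0.05},{"tx":0.06,"ty":-0.25,"tz":0,"wx":0,"wy":0,"wz":0.0,"grip":0.05},{"tx":0.06,"ty":-0.25,"tz":0,"wx":0,"wy":0,"wz":0.0,"grip":0.05}]' 20
python3 - <<'E'
from h import *
rel([.578,.2636,.06],np.pi/2)
s=manip.capture("side");t=manip.capture("top")
crop(s,"s17.png",225,160,80,100,5.4)
cv2.imwrite("pics/s17f.png",s["img"][:,:,::-1]);cv2.imwrite("pics/t17f.png",t["img"][:,:,::-1])
E
python3 d.py
```

```text
t: 23.9
position: [0.2643, 0.3798, 0.2593]
orientation: [3.14, -0.0, 1.569]
ft_force: [0.4, 0.5, 0.6]
width: 0.05
t 23.9 pos [0.2643 0.3798 0.2593] rpy [ 3.1402e+00 -3.0000e-04  1.5688e+00] F [0.37 0.54 0.58] w 0.05 j6 [0.71 0.71]
shift [-0.1156  0.3137  0.1997] turn [ 0.0014 -0.0003 -0.002 ]
0.004 [-0.03 -1.02]
0.008 [-0.06 -2.05]
0.015 [-0.11 -3.85]
part pan right (0.125, -3.25, 0.892) flange (0.0, -3.375, 0.985)
pan edge right (1.25, 2.875, 0.951)
ref base (0.0, 0.125, 0.98) 
wpan dz [array([0.06, 1.42]), array([0.11, 2.84]), array([0.17, 4.25]), array([0.22, 5.65])]
```

View pics/s17.png

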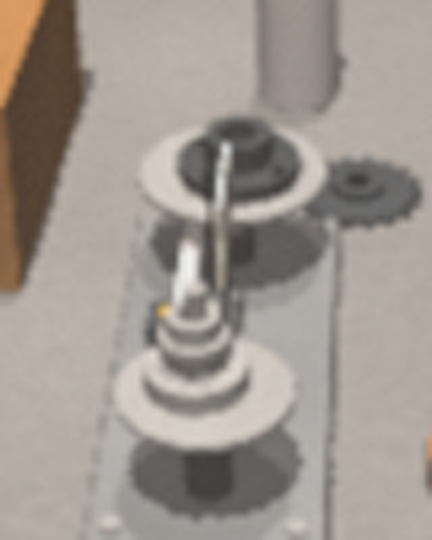

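View pics/s17f.png

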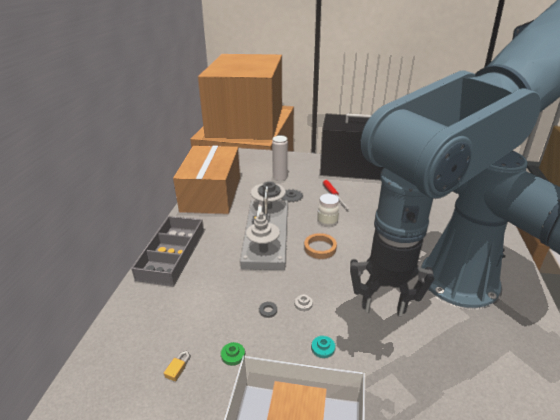

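View pics/t17f.png

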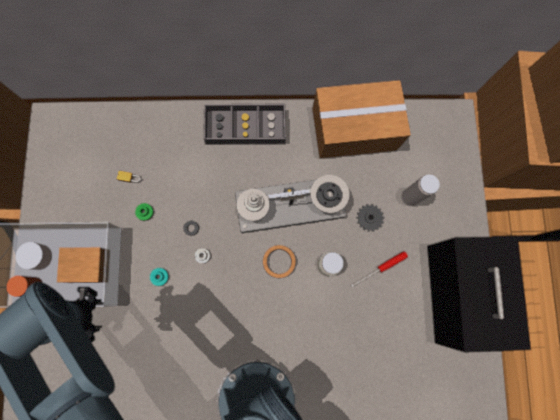

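```bash
python3 -c "
from plant import manip
print(manip.sign_off())"
```

```text
the job is handed in; nothing more can be done
None
```

I put the 300 g and 100 g weights on the spindle, which makes the flange about 400–430 g. I handed the job in at about 24 s.

- **Placing:** I gripped each weight by its boss, re-gripped it a quarter turn round to centre it, and threaded it by feel. The only side contact I saw was about 1.6 N. The spindle stands near (0.573, 0.000). Each weight went down at about 10–15 mm/s and I let go only once the wrist force read about zero.
- **Level:** With both weights on, the part pan had risen about 13 mm in the side picture, so the pan is about 2 mm light. The hand height when the 100 g weight came to rest gave 14.4 mm instead. Both are within the 4 mm allowed.
- **Why not 500 g:** With the 300 g weight alone, the picture gave the flange as about 430 g, and the hand height gave about 400 g. Both point to 400 g in total, not 500 g.
- **Last pictures:** Both weights lie flat and centred on the spindle with nothing else on that pan. The 200 g weight stands unused where it was. The flange, spacer, coloured look-alikes and the other things show no change. The gripper is well clear.
- **Checks that were weak:** Tracking the weight pan's own edge in the pictures was unreliable and I did not use it. The force sensor's noise of about 0.5 N makes the hand-height figures good to only about 3 mm.

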